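# Check a coil spring on the bench spring tester

## Robot

A 6-joint arm with a two-finger parallel gripper is mounted at the origin on the work surface. World frame = base frame: x ahead of the robot, y to its left, z up, the work surface at z = 0. Lengths are in m, angles in rad, forces in N, time in s.
With the tool pointing down it reaches from about 0.25 to 0.725 m from the base axis. Payload 4 kg.
Tool frame: the origin (TCP) lies between the finger pads; the fingertips stand 17 mm ahead of it and the grasp point (between the pads) lies 2 mm behind it; z points along the fingers, y is the direction in which the jaws open and shut (so a half turn about z gives the same grasp; the last joint's range is limited). The gripper opens to 85 mm and grips with 20 to 120 N. Pads are 22 mm wide; open, the fingers measure 114 mm over their backs; the gripper's body (76 mm by 85 mm) begins 54 mm behind the grasp point. The pads swing forward as they close: fully open they stand 13 mm farther back than shut.
Start: joints at [-1.181, 0.241, 0.005, 1.335, 0, 1.571], TCP at [0.19, -0.462, 0.219] pointing down, gripper open.
Joint ranges: [-2.72, 2.72], [-1.05, 1.87], [-1.09, 1.28], [-1.99, 2.15], [-1.42, 1.44], [-3.14, 3.14]. Speed limits (rad/s): [2.79, 2.79, 3.14, 3.14, 3.14, 3.14].

## Interface

Orientations are given as a unit quaternion [x, y, z, w].
In Python, from workcell import readout, viewer, order gives the robot as it stands. The module is installed in compiled form; this text tells all that it offers.
- The arm moves only by the shell command python3 -m crank 'ROWS'. ROWS is text: rows parted by semicolons, each of 7 numbers parted by spaces: the shift along the tool's x, y, z in m, then the turn, a rotation vector about the tool's x, y, z in rad, then the gripper's target within -1 to 1 (shut at 1, half-way at 0, fully open at -1). A call has 1 to 20 rows; each row shifts and turns the pose as measured when the row begins, along the tool's axes as they then stand; what a row does not reach is not made up. A row lasts 1/12 s, in which the tool goes at most 41.7 mm and 7.16 degrees, less where a joint would pass 70% of its speed; a pose out of reach is approached as far as the arm can. A call with a gripper value outside its range is refused whole. The fingers move at their own pace and stop on an object; the grip force is fixed at half the most. Time passes only in rows, so rows that do not move let the fingers close. It gives the time, the measured TCP pose, the force and the opening at its end, in the units of the state.
- readout.get_obs(): the state, without advancing time (a new reading comes with each control period).
- viewer.camera(name): name is "scene" or "top" or "wrist"; returns the picture (384x512x3 uint8, red, green, blue); there is no depth.
- viewer.calibration(name): a dict with "fx", "fy", "cx", "cy" (pixels), "D" ([k1, k2, p1, p2, k3] as OpenCV has them; the pictures are not rectified), "eye" and "rotation" of the camera in the world. Camera axes: x right, y down, z forward; pixel columns grow to the right and rows downward; lengths in m; the calibration is good to about 2 mm. A picture is of the moment at which its call begins: read the wrist's pose just before it. calibration takes no time and is no camera call; for the wrist camera it gives the pose at the moment of the call.
- order.job_done(): hands the job in, once; it reports no verdict.
The state is a dict: "clock": time; "joint_pos": joint angles; "joint_vel": joint speeds; "tau": joint torques, N m; "eef_pos": TCP position; "tool_rot": TCP orientation; "ft_force": force on the tool from outside, world axes, zero at the start; "ft_torque": the same for the moment, N m; "grip_width": finger opening in m.
Only numpy, scipy, OpenCV 4.12 (cv2) and the standard library are available. Lean on these libraries where they do the work, as an engineer would, in place of code of your own. Each camera call takes 0.05 s, during which the arm holds its last target. There are 200 camera calls.

## Task

Stand the loose coil spring upright in the brass cup of the spring tester, then push its blue cap down until the top of the cap is level with the red marker tip, and hold it there for about a second while you read the force. Let the spring up again and slide the yellow tell-tale along the scale to the force you read, leaving the spring standing in the cup. Never load the tester plate beyond the 20 N end of its scale, and leave the other things on the bench where they are.

Things in the scene. Friction and masses are not known exactly. Their poses are not given: they have to be found in the camera images.
- tester: Spring tester, bolted down: grey base 190 x 170 mm, 28 mm high, aluminium column 16 mm square and 126 mm high, 55 mm behind the cup (tester's -x). Origin on the bench straight below the cup's centre; x points from column over cup to scale, y along the scale, z up. Scale on the base's top, 77 mm from the cup's axis: 0 N at y = -60 mm, 20 N (red tick) at +60 mm, a tick per newton, longer every 5 N.
- plate: Round steel tester plate, 60 mm across, carrying the cup; origin at the centre of its underside, 40 mm above the bench. It gives way about 0.25 mm per newton and must never bear more than 20 N. The round dial on the base beside it shows the live force put on top of the spring: one tick per newton, clockwise, falling back to 0 with the load.
- cup (a point): Centre of the flat floor of the brass cup on the tester plate, 45 mm above the bench when unloaded, z up. The cup is 40 mm wide inside, its rim 6 mm above its floor and 48 mm across outside.
- mark (a point): Tip of the flat red height marker on the column: middle of its 3 mm thickness, at the end pointing to the spring, 25 mm from the cup's axis. Its black carrier is 24 mm square, with a screw on the +y side. Clamped at a different height in each run, 8 to 24 mm below the top of the spring as it stands free in the cup. The cap's top face must come level with this point.
- spring_center (a point): Centre (half-way up) of the loose coil spring unit, 75 mm tall, about 90 g, standing on the bench; z along it, upward. Dark steel foot 36 mm across, 12 mm high; bare coils 28 mm across; blue cap 32 mm across, 14 mm high, its centre 30.5 mm above this point. Grip it by the cap; at the cup let the fingers close along the tester's y. Any yaw will do. Stiffness unknown: the test is to find it.
- foot (a point): Centre of the underside of the spring's foot, z along the spring, upward.
- cap_top (a point): Centre of the flat top of the spring's blue cap, 75 mm above the foot when free. The cap starts to give at about 1 N and has 34 mm of travel.
- pointer (a joint): Travel in m of the yellow tell-tale along the scale: 0 at 0 N, 0.120 at 20 N, 0.006 per newton, growing along the tester's +y. Slides with about 1.5 N of friction and stays where it is left.
- tab (a point): Centre of the yellow tell-tale's upright tab: 14 mm along the tester's x, 12 mm along y, 26 mm high, its foot 30 mm above the bench, 95 mm from the cup's axis along the tester's +x. It can be pinched from above along y or pushed from the side.
- reading (a point): Same point as tab with tilted axes, used only for judging; not needed for the work.
- load_mid (a point): Bystander: black finned RF load, 40 mm across, 62 mm tall, standing; point half-way up. Leave alone.
- tape_mid (a point): Bystander: white ring of tape lying flat, 100 mm across, 20 mm high; its centre. Leave alone.
- driver_grip (a point): Bystander: orange screwdriver lying flat, about 0.2 m long; point on its handle. Leave alone.
There are look-alikes about, which are no part of the job. Leave any brown or purple look-alike of the part that bears spring_center alone.

How it is judged:
By the outcome, as a careful person would: the job done as asked, in the order asked, and still so for the second after the job is handed in, with the robot touching nothing.
It also fails if it takes over 67 s, if anything falls off the work surface, if the arm or the gripper's body presses on something with over 40 N, if the wrist force passes 120 N, or if a joint passes its speed limit or range.

## Working session

There is one attempt and no reset: what is moved stays moved. The work goes in short steps, Python scripts to look and compute and a shell command to move; the robot and the scene stay as the last step left them, time stands still between calls to the robot, and variables do not carry over. Pictures are saved under pics/ and viewed, about 8 in all and at most 12, crops included, and the job is handed in when it is done.

```bash
mkdir -p pics; ls; cat > h.py <<'E'
import numpy as np, cv2, json
from workcell import readout, viewer, order
from scipy.spatial.transform import Rotation as R
def K(c): return np.array([[c['fx'],0,c['cx']],[0,c['fy'],c['cy']],[0,0,1.]])
def rot(c):
    r=np.array(c['rotation'],float)
    return r if r.shape==(3,3) else R.from_quat(r).as_matrix()
def snap(n,f):
    c=viewer.calibration(n); im=viewer.camera(n)
    cv2.imwrite(f'pics/{f}.png',im[:,:,::-1]); json.dump({k:np.array(v).tolist() for k,v in c.items()},open(f'pics/{f}.json','w')); return im,c
def load(f): return cv2.imread(f'pics/{f}.png'),json.load(open(f'pics/{f}.json'))
def ray(c,u,v):
    p=cv2.undistortPoints(np.array([[[u,v]]],float),K(c),np.array(c['D'],float))[0,0]
    return np.array(c['eye']),rot(c)@np.array([p[0],p[1],1])
def at_z(c,u,v,z):
    e,d=ray(c,u,v); return e+d*(z-e[2])/d[2]
def tri(*obs):
    A=np.zeros((3,3));b=np.zeros(3)
    for c,u,v in obs:
        e,d=ray(c,u,v);d=d/np.linalg.norm(d);P=np.eye(3)-np.outer(d,d);A+=P;b+=P@e
    return np.linalg.solve(A,b)
def proj(c,X):
    Rm=rot(c);t=-Rm.T@np.array(c['eye']);
    return cv2.projectPoints(np.array(X,float).reshape(-1,3),cv2.Rodrigues(Rm.T)[0],t,K(c),np.array(c['D'],float))[0].reshape(-1,2)
E
python3 - <<'E'
from h import *
a,ca=snap('scene','s0'); b,cb=snap('top','t0'); w,cw=snap('wrist','w0')
print(ca,cb,cw); print(readout.get_obs())
E
```

```text
pics
{'fx': 471.24465123228646, 'fy': 471.24465123228646, 'cx': 250.3676508981988, 'cy': 196.00619740354193, 'D': array([0.00550789, 0.        , 0.        , 0.        , 0.        ]), 'eye': array([1.12084915, 0.33765055, 0.9637756 ]), 'rotation': array([ 0.45374117,  0.8246371 , -0.2923492 , -0.16918793])} {'fx': 492.7504664654063, 'fy': 492.7504664654063, 'cx': 261.22868765152367, 'cy': 188.8658304496549, 'D': array([-0.10120247,  0.        ,  0.        ,  0.        ,  0.        ]), 'eye': array([ 0.29984901, -0.01385528,  1.23764547]), 'rotation': array([ 0.70943675, -0.69881739,  0.07383856, -0.05386667])} {'fx': 297.30999331484804, 'fy': 297.30999331484804, 'cx': 256.83753151198283, 'cy': 192.45392808904302, 'D': array([-0.04222922,  0.        ,  0.        ,  0.        ,  0.        ]), 'eye': array([ 0.25250673, -0.436367  ,  0.37208292]), 'rotation': array([ 0.82282091, -0.55136245, -0.0777527 ,  0.11366498])}
{'clock': 0.15, 'joint_pos': array([-1.18096965e+00,  2.41227857e-01,  4.04083309e-03,  1.33521016e+00,
        2.79104876e-05,  1.57079193e+00]), 'joint_vel': array([-5.67132770e-05, -2.58620725e-03,  2.87314920e-03, -9.09244556e-04,
        8.63296880e-04, -2.99225040e-04]), 'tau': array([ 3.49355023e-04, -3.72635043e+01,  2.52638555e+01,  1.23606887e-02,
        5.15445095e-05, -7.64072581e-06]), 'eef_pos': array([ 0.18983252, -0.46202245,  0.21852624]), 'tool_rot': array([ 9.81063719e-01,  1.93683602e-01, -1.41335092e-04, -7.87973152e-04]), 'ft_force': array([ 0.18844733, -0.95495811,  0.22764399]), 'ft_torque': array([ 0.03365008, -0.04684265,  0.01413446]), 'grip_width': 0.08539746611495715}
```

```bash
python3 - <<'E'
import cv2
for n in ('s0','t0'):
    cv2.imwrite(f'pics/{n}b.png',cv2.resize(cv2.imread(f'pics/{n}.png'),(768,576),interpolation=cv2.INTER_CUBIC))
E
```

```text
(no output)
```

View pics/s0b.png

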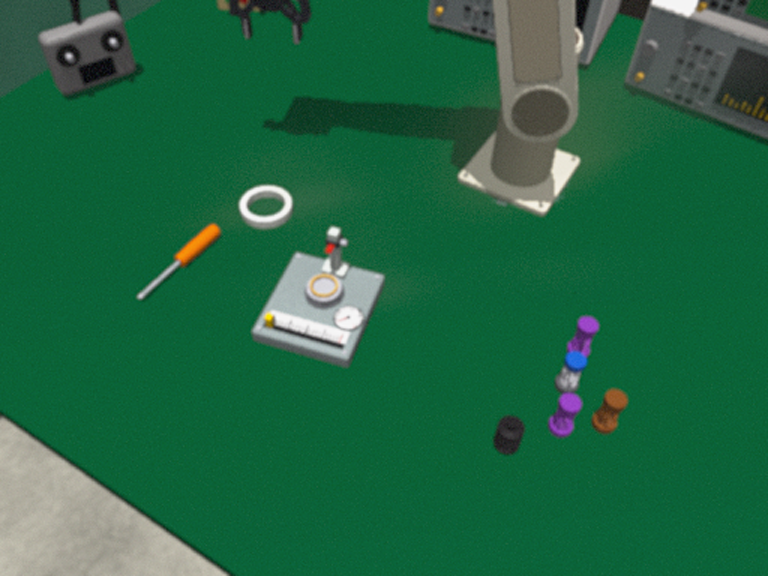

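View pics/t0b.png

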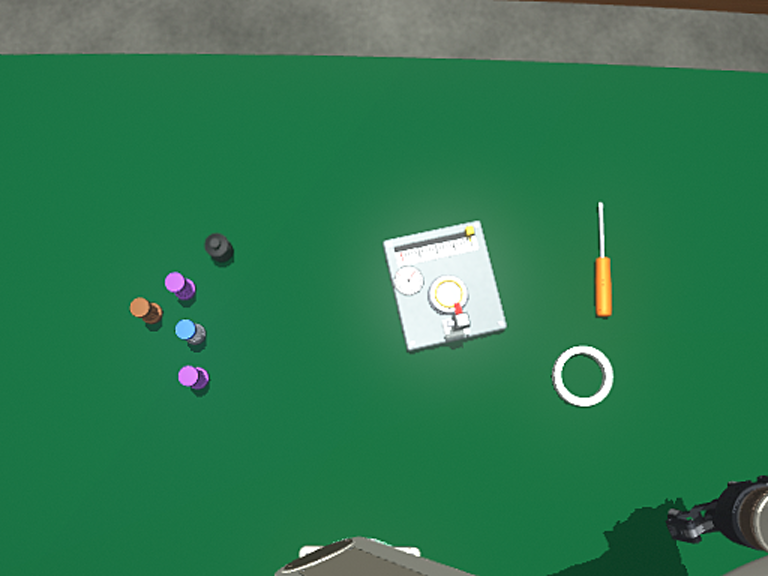

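Scene view (1.5x scale): the blue-capped spring is at (575,360), purple look-alikes at (587,325) and (570,403), brown at (615,399). In the top view the blue one is at (187,330), the purples at (178,284) and (190,377), and the brown at (143,308). I choose the blue cap.

```bash
python3 - <<'E'
from h import *
S,cs=load('s0');T,ct=load('t0')
def blob(im,lo,hi,box,s=1.5):
    x0,y0,x1,y1=[int(a/s) for a in box]
    h=cv2.cvtColor(im,cv2.COLOR_BGR2HSV)[y0:y1,x0:x1]
    m=cv2.inRange(h,lo,hi); n,l,st,ce=cv2.connectedComponentsWithStats(m); k=1+np.argmax(st[1:,4])
    return ce[k]+[x0,y0],st[k]
B=((95,90,90),(125,255,255))
s,ss=blob(S,*B,(540,330,610,390));t,tt=blob(T,*B,(160,305,220,360)); print(s,ss,t,tt)
print('cap tri',tri((cs,*s),(ct,*t)), at_z(ct,*t,.073), at_z(cs,*s,.068))
Y=((22,120,120),(35,255,255))
s,ss=blob(S,*Y,(255,300,285,335));t,tt=blob(T,*Y,(455,215,485,245)); print(s,ss,t,tt,'tab',tri((cs,*s),(ct,*t)),at_z(ct,*t,.053))
# base corners top view (z=.028)
P=[at_z(ct,u/1.5,v/1.5,.028) for u,v in ((385,240),(480,222),(506,327),(409,351))]
print(np.round(P,4),[np.linalg.norm(P[i]-P[i-1]) for i in range(4)])
print('cup',at_z(ct,448/1.5,294/1.5,.051),at_z(cs,324/1.5,287/1.5,.051))
for nm,p in dict(p1=(180,284),p2=(190,377),br=(141,308),load=(217,244)).items(): print(nm,at_z(ct,p[0]/1.5,p[1]/1.5,.07).round(3))
a=cv2.resize(T[180:275,75:175],(640,600),interpolation=3);a=a[:,:]
b=cv2.resize(T[140:240,250:345],(570,600),interpolation=3)
c=cv2.resize(S[205:310,320:425],(400,400),interpolation=3);d=cv2.resize(S[145:245,165:265],(400,400),interpolation=3)
cv2.imwrite('pics/crop1.png',np.vstack([np.hstack([cv2.resize(a,(400,300)),cv2.resize(b,(400,300))]),np.hstack([cv2.resize(c,(400,300)),cv2.resize(d,(400,300))])]))
E
```

```text
[383.48863636 240.40909091] [ 16  14  16  14 176] [123.04794521 219.11643836] [ 11  10  13  14 146]
cap tri [0.43490556 0.28350568 0.06696938] [0.43416519 0.28211517 0.073     ] [0.4357639  0.28343503 0.068     ]
[178.86842105 212.97368421] [ 7  9  5  9 38] [312.56521739 153.43478261] [ 7  8  6  6 23] tab [ 0.61144476 -0.17408553  0.04201634] [ 0.6087075  -0.17283447  0.053     ]
[[ 0.5952 -0.0344  0.028 ]
 [ 0.6299 -0.1954  0.028 ]
 [ 0.451  -0.2371  0.028 ]
 [ 0.409  -0.0763  0.028 ]] [np.float64(0.190849456840726), np.float64(0.16472556272734798), np.float64(0.18370413128059238), np.float64(0.1661908622287974)]
cup [ 0.50100726 -0.13812021  0.051     ] [ 0.5110863  -0.13219255  0.051     ]
p1 [0.506 0.295 0.07 ]
p2 [0.358 0.27  0.07 ]
br [0.466 0.355 0.07 ]
load [0.573 0.239 0.07 ]
```

View pics/crop1.png

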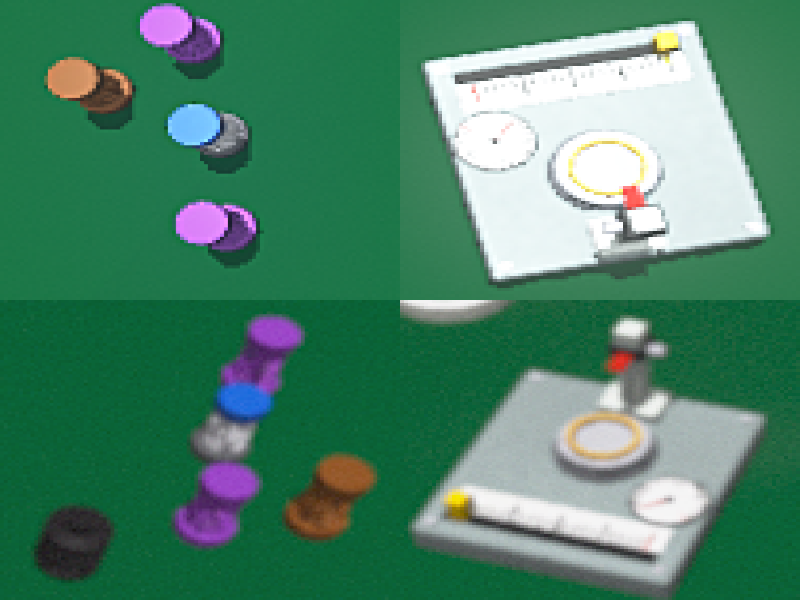

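The choice holds up: the blue cap on grey coils is at (0.434, 0.283), with purple in front and behind and brown to its left. The tester's yaw is about 12.7° with the cup near (0.505, -0.135). The top and scene views differ by about 1 cm there, so I'll take wrist views.

```bash
cat >> h.py <<'E'
def plan(x,y,z,yaw):
    o=readout.get_obs(); M=R.from_quat(o['tool_rot']).as_matrix()
    yaw0=np.degrees(np.arctan2(M[1,0],M[0,0])); d=np.array([x,y,z])-o['eef_pos']
    Mf=R.from_euler('z',yaw,degrees=True).as_matrix()@np.diag([1,-1,-1])
    print('yaw0 %.2f'%yaw0,'turn(tool z) rad %.4f'%-np.radians(yaw-yaw0),'shift now-axes',(M.T@d).round(4),'shift after turn',(Mf.T@d).round(4),'tilt',(R.from_matrix(Mf.T@M)).as_rotvec().round(4))
def st():
    o=readout.get_obs(); print(round(o['clock'],2),o['eef_pos'].round(4),o['ft_force'].round(2),round(o['grip_width'],4))
E
python3 - <<'E'
from h import *
c=viewer.calibration('wrist'); o=readout.get_obs();M=R.from_quat(o['tool_rot']).as_matrix()
print('cam in tool', M.T@(np.array(c['eye'])-o['eef_pos'])); print('cam axes in tool\n',(M.T@rot(c)).round(3))
plan(.52,-.135,.26,12.7)
E
```

```text
cam in tool [ 6.77261773e-02 -1.09913523e-04 -1.53668389e-01]
cam axes in tool
 [[-0.    -0.962 -0.273]
 [ 1.     0.    -0.001]
 [ 0.001 -0.273  0.962]]
yaw0 22.34 turn(tool z) rad 0.1682 shift now-axes [ 0.4297 -0.1771 -0.0412] shift after turn [ 0.394  -0.2464 -0.0415] tilt [ 1.600e-03 -1.000e-04 -1.682e-01]
```

```bash
python3 -m crank '0 0 -0.01 0 0 0.084 -1; 0 0 -0.01 0 0 0.084 -1; .033 -.0205 -.002 0 0 0 -1; .033 -.0205 -.002 0 0 0 -1; .033 -.0205 -.002 0 0 0 -1; .033 -.0205 -.002 0 0 0 -1; .033 -.0205 -.002 0 0 0 -1; .033 -.0205 -.002 0 0 0 -1; .033 -.0205 -.002 0 0 0 -1; .033 -.0205 -.002 0 0 0 -1; .033 -.0205 -.002 0 0 0 -1; .033 -.0205 -.002 0 0 0 -1; .033 -.0205 -.002 0 0 0 -1; .033 -.0205 -.002 0 0 0 -1; 0 0 0 0 0 0 -1; 0 0 0 0 0 0 -1'
python3 - <<'E'
from h import *
plan(.52,-.135,.26,12.7)
im,c=snap('wrist','w1')
cv2.imwrite('pics/w1b.png',cv2.resize(im[:,:,::-1],(768,576),interpolation=3))
E
```

```text
clock: 1.48
eef_pos: [0.5387, -0.1238, 0.2574]
tool_rot: [0.995, 0.102, -0.003, -0.004]
ft_force: [-0.9, -0.5, -0.1]
grip_width: 0.0852
yaw0 11.72 turn(tool z) rad -0.0171 shift now-axes [-0.0206  0.0072 -0.0026] shift after turn [-0.0207  0.0069 -0.0026] tilt [ 0.0095 -0.0057  0.0172]
```

View pics/w1b.png

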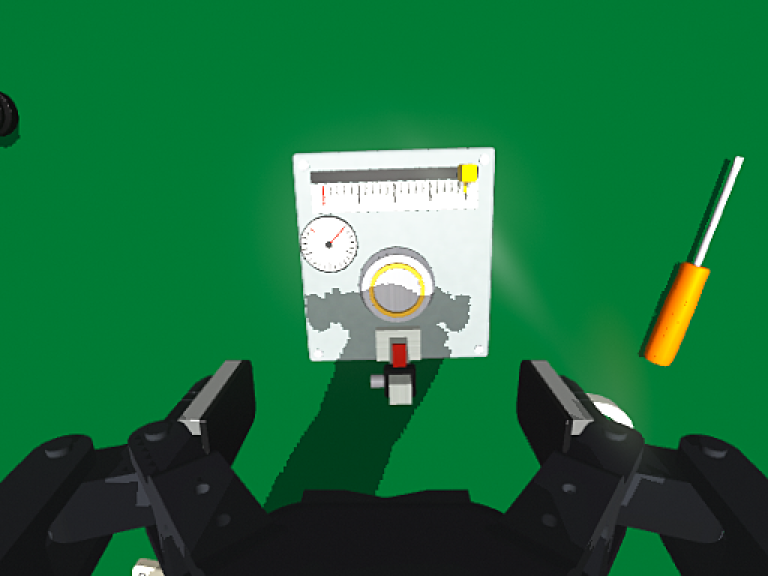

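The wrist view shows the tester clearly (1.5x pixels): base corners at (294,154), (494,148), (488,356) and (310,361), cup ring at (398,290), red marker at (399,350), tab at (468,173), dial on the left at zero. Next I'll fit the tester pose from the base outline and cup ring, then move in closer.

```bash
cat >> h.py <<'E'
def fitline(c,pts,z):  # pixel pts -> plane z line (point,dir)
    P=np.array([at_z(c,u,v,z)[:2] for u,v in pts]); vx,vy,x,y=cv2.fitLine(P.astype(np.float32)*1000,cv2.DIST_HUBER,0,.01,.01).ravel(); return np.array([x,y])/1000.,np.array([vx,vy])
def edge(im,horizontal,rng,lo,hi):
    """sub-pixel strongest edge of saturation, scanned lo..hi, for each row/col in rng"""
    s=cv2.GaussianBlur(cv2.cvtColor(im,cv2.COLOR_BGR2HSV)[:,:,1].astype(float),(3,3),0); out=[]
    for k in rng:
        p=s[lo:hi,k] if horizontal else s[k,lo:hi]
        g=np.abs(np.diff(p)); i=int(np.argmax(g)); a=slice(max(i-2,0),i+3); q=np.arange(len(g))[a]; e=(g[a]*q).sum()/g[a].sum()+.5+lo
        out.append((k,e) if horizontal else (e,k))
    return out
def ring(im,c,box,z=.051):
    x0,y0,x1,y1=box; h=cv2.cvtColor(im,cv2.COLOR_BGR2HSV)[y0:y1,x0:x1]
    m=cv2.inRange(h,(12,110,90),(32,255,255)); v,u=np.nonzero(m)
    P=np.array([at_z(c,a+x0,b+y0,z)[:2] for a,b in zip(u,v)])
    A=np.c_[2*P,np.ones(len(P))]; s=np.linalg.lstsq(A,(P**2).sum(1),rcond=None)[0]; return s[:2],np.sqrt(s[2]+s[0]**2+s[1]**2),len(P)
E
python3 - <<'E'
from h import *
im,c=load('w1')
L={'front':edge(im,1,range(205,325,3),92,112),'right':edge(im,0,range(110,160,3),318,338),'left':edge(im,0,range(115,185,3),190,216),'back':edge(im,1,list(range(213,222))+list(range(290,322,2)),228,250)}
F={k:fitline(c,v,.028) for k,v in L.items()}
def X(a,b):
    (p,d),(q,e)=F[a],F[b]; t=np.linalg.solve(np.c_[d,-e],q-p); return p+t[0]*d
C=[X('front','left'),X('front','right'),X('back','right'),X('back','left')]
print(np.round(C,4)); print('sides',[np.linalg.norm(C[i]-C[i-1]).round(4) for i in range(4)])
for k,(p,d) in F.items(): print(k,np.degrees(np.arctan2(d[1],d[0])).round(2))
r=ring(im,c,(235,165,295,220)); print('cup',r)
yaw=np.degrees(np.arctan2(*(C[0]-C[3]+C[1]-C[2])[::-1])); print('yaw',yaw)
Rz=R.from_euler('z',-yaw,degrees=True).as_matrix()[:2,:2]
print('corners in tester',[(Rz@(p-r[0])).round(4) for p in C])
h=cv2.cvtColor(im,cv2.COLOR_BGR2HSV); m=cv2.inRange(h,(22,120,120),(35,255,255))[105:126,300:325]; v,u=np.nonzero(m); print('tab',(Rz@(at_z(c,u.mean()+300,v.mean()+105,.05)[:2]-r[0])).round(4))
E
```

```text
[[ 0.5955 -0.03  ]
 [ 0.6346 -0.1934]
 [ 0.452  -0.2368]
 [ 0.4127 -0.0739]]
sides [np.float32(0.188), np.float32(0.168), np.float32(0.1877), np.float32(0.1676)]
front -76.53
right 13.38
left 13.49
back -76.41
cup (array([ 0.5042913 , -0.13835585]), np.float64(0.021592967669893822), 327)
yaw 13.434563
corners in tester [array([0.1139, 0.0842]), array([ 0.114 , -0.0838]), array([-0.0737, -0.0836]), array([-0.0742,  0.084 ])]
tab [ 0.0936 -0.0575]
```

The pose is consistent: sides measure 188 x 168 mm (190 x 170 given), yaw is 13.4°, cup at (0.504, -0.138). Now the close view of the marker.

```bash
python3 - <<'E'
from h import *
plan(.5199,-.1347,.11,13.43)
E
```

```text
yaw0 11.68 turn(tool z) rad -0.0305 shift now-axes [-0.0198  0.0085  0.1472] shift after turn [-0.0207  0.0063  0.1472] tilt [ 0.0104 -0.0051  0.0305]
```

```bash
python3 -m crank '-.01 .004 .02 -.0104 .0051 -.0305 -1; -.01 .003 .03 0 0 0 -1; 0 0 .035 0 0 0 -1; 0 0 .035 0 0 0 -1; 0 0 .025 0 0 0 -1; 0 0 0 0 0 0 -1; 0 0 0 0 0 0 -1'
python3 - <<'E'
from h import *
plan(.5199,-.1347,.11,13.43)
im,c=snap('wrist','w2'); st()
cv2.imwrite('pics/w2b.png',cv2.resize(im[:,:,::-1],(768,576),interpolation=3))
E
```

```text
clock: 2.12
eef_pos: [0.5145, -0.1426, 0.1095]
tool_rot: [0.994, 0.112, 0.001, 0.002]
ft_force: [0.3, -0.4, 0.6]
grip_width: 0.0855
yaw0 12.88 turn(tool z) rad -0.0095 shift now-axes [ 0.007  -0.0065 -0.0005] shift after turn [ 0.0071 -0.0065 -0.0005] tilt [-0.0037  0.0023  0.0095]
2.17 [ 0.5143 -0.1427  0.1096] [-0.75  0.42 -0.5 ] 0.0854
```

View pics/w2b.png

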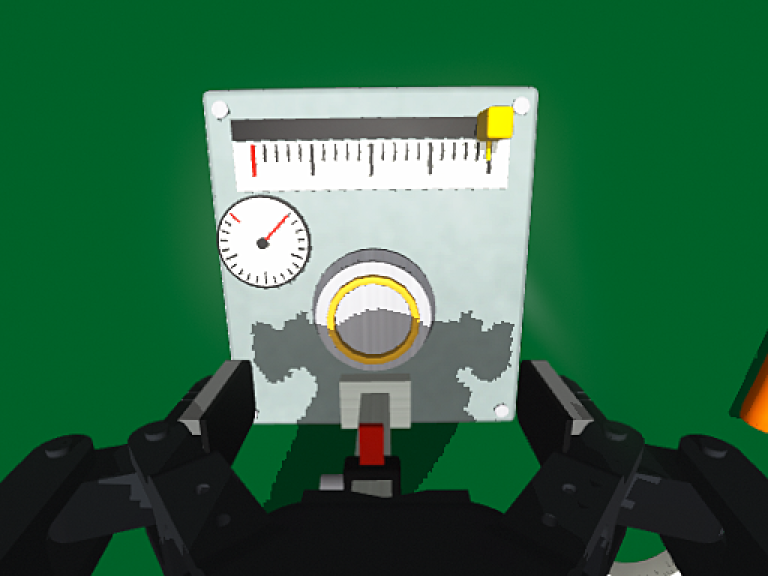

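The close view (1.5x) shows the red marker spanning rows 424-466 at column 371, the cup ring at (373,320), scale red tick at (254,160) and 0 tick at (489,165). I'll solve the camera pose against the base outline, then get the marker height from its known x = -25 mm.

```bash
cat > mk.py <<'E'
from h import *
from scipy.optimize import least_squares
CUP=np.array([.5043,-.1384]);YAW=13.43
def cam0(c,cup=CUP,yaw=YAW):
    Rz=R.from_euler('z',-yaw,degrees=True).as_matrix(); return Rz@(np.array(c['eye'])-[*cup,0]),R.from_matrix(Rz@rot(c))
def fit(c,L):
    e0,R0=cam0(c); T={'front':(0,.115),'back':(0,-.075),'left':(1,.085),'right':(1,-.085)}
    P={k:cv2.undistortPoints(np.array(v,float).reshape(-1,1,2),K(c),np.array(c['D'],float))[:,0] for k,v in L.items()}
    def res(q):
        Rm=(R.from_rotvec(q[3:])*R0).as_matrix();e=e0+q[:3];o=[]
        for k,p in P.items():
            d=np.c_[p,np.ones(len(p))]@Rm.T; X=e+d*((.028-e[2])/d[:,2:]); o.append((X[:,T[k][0]]-T[k][1])*1000)
        return np.r_[np.concatenate(o),q[:3]*1000*.3,q[3:]*100]
    s=least_squares(res,np.zeros(6),loss='soft_l1',f_scale=.5); q=s.x
    print('corr mm/deg',(q[:3]*1000).round(2),np.degrees(q[3:]).round(2),'med|res| mm',np.median(np.abs(s.fun[:-6])).round(3))
    return dict(c,eye=(e0+q[:3]).tolist(),rotation=(R.from_rotvec(q[3:])*R0).as_matrix().tolist())
def at_x(c,u,v,x):
    e,d=ray(c,u,v); return e+d*(x-e[0])/d[0]
E
python3 - <<'E'
from mk import *
i1,c1=load('w1'); i2,c2=load('w2')
L1={'front':edge(i1,1,range(205,325,3),92,112),'right':edge(i1,0,range(110,160,3),318,338),'left':edge(i1,0,range(115,185,3),190,216),'back':edge(i1,1,list(range(213,222))+list(range(290,322,2)),228,250)}
L2={'front':edge(i2,1,range(145,350,4),50,72),'right':edge(i2,0,range(75,235,4),340,364),'left':edge(i2,0,range(75,235,4),130,160),'back':edge(i2,1,list(range(175,205,3))+list(range(310,338,3)),270,292)}
for im,L,c,cols,rows,rb in((i1,L1,c1,range(263,269),(222,248),(235,165,295,220)),(i2,L2,c2,range(243,253),(272,315),(215,180,285,245))):
    f=fit(c,L)
    red=im[rows[0]:rows[1],cols.start-8:cols.stop+8,2].astype(int)-im[rows[0]:rows[1],cols.start-8:cols.stop+8,1]
    p=red[:,8:-8].mean(1); print(p.round(0).astype(int).tolist())
    print('cols',red.max(0).tolist(),'from',cols.start-8)
    i=np.argmax(p>0.5*p.max()); t=i-1+(0.5*p.max()-p[i-1])/(p[i]-p[i-1])+rows[0]
    print('edge row',t,'bottom front edge at x=-25:',at_x(f,cols.start+len(cols)/2-.5,t,-.025).round(4),'uncorr',at_x(dict(c,eye=cam0(c)[0],rotation=cam0(c)[1].as_matrix()),cols.start+len(cols)/2-.5,t,-.025).round(4))
    r=ring(im,f,rb); print('ring in tester',r)
E
```

```text
corr mm/deg [0.41 0.5  4.73] [-0.11 -0.09 -0.06] med|res| mm 0.118
[-5, -3, -4, -4, -5, -8, -17, 85, 164, 155, 153, 153, 153, 152, 152, 153, 152, 151, 150, 150, 154, 160, 134, -19, -4, 0]
cols [-1, 0, 6, 5, 1, 1, 75, 152, 172, 168, 164, 163, 163, 165, 179, 111, 24, 1, 1, 4, 8, 9] from 255
edge row 228.9704918032787 bottom front edge at x=-25: [-2.500e-02  1.000e-04  1.087e-01] uncorr [-0.025   0.      0.1063]
ring in tester (array([-3.68133224e-04, -7.11485722e-05]), np.float64(0.021862447603188614), 327)
corr mm/deg [-0.5  -0.08  4.91] [-0.   -0.35 -0.07] med|res| mm 0.149
[-2, -2, -2, -3, -2, -2, -2, -3, -6, 5, 46, 67, 89, 128, 134, 133, 132, 133, 132, 132, 132, 132, 132, 130, 131, 131, 131, 130, 129, 129, 128, 127, 126, 127, 127, 130, 136, 108, 19, -6, -1, 0, 1]
cols [2, 2, 2, 8, 92, 148, 146, 138, 138, 135, 137, 137, 137, 137, 135, 136, 137, 136, 136, 146, 119, 47, 1, 2, 3, 2] from 235
edge row 283.05299539170505 bottom front edge at x=-25: [-0.025  -0.0005  0.1091] uncorr [-0.025  -0.0005  0.1055]
ring in tester (array([-5.70966094e-04,  2.90547051e-05]), np.float64(0.0220083459081918), 953)
```

```bash
python3 - <<'E'
from mk import *
i2,c2=load('w2')
L2={'front':edge(i2,1,range(145,350,4),50,72),'right':edge(i2,0,range(75,235,4),340,364),'left':edge(i2,0,range(75,235,4),130,160),'back':edge(i2,1,list(range(175,205,3))+list(range(310,338,3)),270,292)}
f=fit(c2,L2); u0=dict(c2,eye=cam0(c2)[0],rotation=cam0(c2)[1].as_matrix())
row=112; g=255-i2[108:116,160:340,1].astype(float).mean(0)   # rows of long ticks only
out=[]
for k,x in enumerate((254,312.5,371,430)):
    x=x/1.5-160; a=slice(int(x)-3,int(x)+5); w=g[a]-g[a].min(); out.append((w*np.arange(a.start,a.stop)).sum()/w.sum()+160)
print(out)
for n,c in(('fit',f),('raw',u0)):
    P=[at_z(c,u,111.5,.028)[1] for u in out]; print(n,np.round(P,4),'20-5 sep',P[0]-P[3])
    print(' front half sizes', [round(at_z(c,u,v,.028)[1],4) for u,v in (L2['left'][5],L2['right'][5])])
# three-parameter check: use ticks-only z corr
e=np.array(u0['eye']); print('h over base',e[2]-.028)
E
```

```text
corr mm/deg [-0.5  -0.08  4.91] [-0.   -0.35 -0.07] med|res| mm 0.149
[np.float64(168.96928982725527), np.float64(208.1043223919402), np.float64(247.30321004884857), np.float64(286.29440096327517)]
fit [ 0.0614  0.0307 -0.     -0.0305] 20-5 sep 0.09194555278758845
 front half sizes [np.float64(0.085), np.float64(-0.0852)]
raw [ 0.0601  0.03   -0.0001 -0.03  ] 20-5 sep 0.0900686541937884
 front half sizes [np.float64(0.0832), np.float64(-0.0834)]
h over base 0.23535306370744127
```

The ticks agree with the raw calibration (15 N span measures 90.07 mm), so the base edges must be bevelled. I'll refit with the edges 1.7 mm inside.

```bash
sed -i "s/'front':(0,.115),'back':(0,-.075),'left':(1,.085),'right':(1,-.085)/'front':(0,.1133),'back':(0,-.0733),'left':(1,.0833),'right':(1,-.0833)/" mk.py
python3 - <<'E'
from mk import *
i1,c1=load('w1'); i2,c2=load('w2')
L1={'front':edge(i1,1,range(205,325,3),92,112),'right':edge(i1,0,range(110,160,3),318,338),'left':edge(i1,0,range(115,185,3),190,216),'back':edge(i1,1,list(range(213,222))+list(range(290,322,2)),228,250)}
L2={'front':edge(i2,1,range(145,350,4),50,72),'right':edge(i2,0,range(75,235,4),340,364),'left':edge(i2,0,range(75,235,4),130,160),'back':edge(i2,1,list(range(175,205,3))+list(range(310,338,3)),270,292)}
f1=fit(c1,L1);f2=fit(c2,L2)
print('ring',ring(i1,f1,(235,165,295,220)),ring(i2,f2,(215,180,285,245)))
print('mid z',at_x(f1,265.5,229.1,-.025),at_x(f2,247.5,283.15,-.025),'tri',tri((f1,265.5,229.1),(f2,247.5,283.15)))
print('ticks',[at_z(f2,u,111.5,.028)[1].round(4) for u in (168.97,208.1,247.3,286.3)])
h=cv2.cvtColor(i2,cv2.COLOR_BGR2HSV)
plan(.434,.283,.16,38)
E
```

```text
corr mm/deg [ 0.09  0.49 -2.82] [-0.12  0.09 -0.05] med|res| mm 0.123
corr mm/deg [-0.53  0.09  0.09] [-0.01 -0.13 -0.07] med|res| mm 0.114
ring (array([ 2.69241570e-04, -8.48732564e-05]), np.float64(0.02144035885261433), 327) (array([1.89065439e-04, 3.04569052e-05]), np.float64(0.021564235300141916), 953)
mid z [-2.50000000e-02  4.17879930e-05  1.04983874e-01] [-0.025      -0.00035154  0.10570253] tri [-0.0243883  -0.00016442  0.10655161]
ticks [np.float64(0.0602), np.float64(0.0301), np.float64(-0.0), np.float64(-0.0299)]
yaw0 12.88 turn(tool z) rad -0.4384 shift now-axes [ 0.0167 -0.4327 -0.0519] shift after turn [ 0.1988 -0.3849 -0.0504] tilt [-0.004   0.001   0.4384]
```

```bash
python3 -m crank '0 0 -.04 0 0 -.1 -.4; 0 0 -.03 0 0 -.11 -.4; 0 0 0 0 0 -.115 -.4; 0 0 0 0 0 -.114 -.4; .018 -.035 0 0 0 0 -.4; .018 -.035 0 0 0 0 -.4; .018 -.035 0 0 0 0 -.4; .018 -.035 0 0 0 0 -.4; .018 -.035 0 0 0 0 -.4; .018 -.035 0 0 0 0 -.4; .018 -.035 0 0 0 0 -.4; .018 -.035 0 0 0 0 -.4; .018 -.035 0 0 0 0 -.4; .018 -.035 0 0 0 0 -.4; .018 -.035 0 0 0 0 -.4; 0 0 0 0 0 0 -.4; 0 0 0 0 0 0 -.4'
python3 - <<'E'
from h import *
im,c=snap('wrist','w3'); st(); plan(.434,.283,.16,38)
h=cv2.cvtColor(im[:,:,::-1].copy(),cv2.COLOR_BGR2HSV); m=cv2.inRange(h,(95,90,90),(125,255,255))
n,l,s,ce=cv2.connectedComponentsWithStats(m)
for k in range(1,n):
    if s[k,4]>40: print(s[k],ce[k].round(1),at_z(c,*ce[k],.072).round(4))
cv2.imwrite('pics/w3b.png',im[:,:,::-1])
E
```

```text
clock: 3.58
eef_pos: [0.4426, 0.2945, 0.2227]
tool_rot: [0.944, 0.327, 0.036, 0.008]
ft_force: [0.5, 0.4, 1.2]
grip_width: 0.0595
3.63 [0.4429 0.2945 0.223 ] [0.87 0.71 0.3 ] 0.0598
yaw0 38.25 turn(tool z) rad 0.0043 shift now-axes [-0.0182  0.0012  0.0621] shift after turn [-0.0141  0.0036  0.063 ] tilt [-0.0374  0.0651 -0.0031]
[242 182  28  30  89] [251.7 190.5] [0.4372 0.2907 0.072 ]
[254 194  18  19  52] [265.4 205.8] [0.4329 0.2688 0.072 ]
```

View pics/w3b.png

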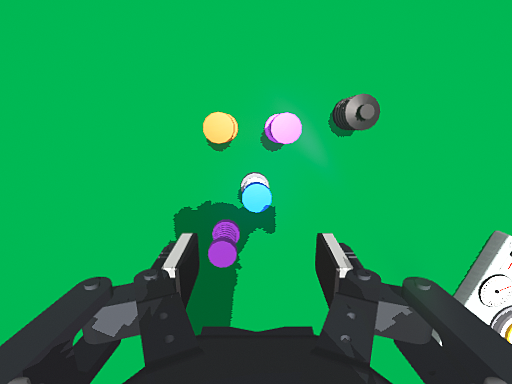

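The wrist view shows the cyan-lit blue cap at (257,198) with bare steel coils. The purples are at (285,128) and (223,250), brown at (219,128), and the RF load at (360,112). The tool has picked up about 4° of tilt, which I'll correct.

```bash
cat >> h.py <<'E'
def cap(im,c,z=.075,box=None):
    h=cv2.cvtColor(im,cv2.COLOR_BGR2HSV); m=cv2.inRange(h,(88,80,150),(115,255,255))
    if box: k=np.zeros_like(m);k[box[1]:box[3],box[0]:box[2]]=255;m&=k
    n,l,s,ce=cv2.connectedComponentsWithStats(cv2.morphologyEx(m,cv2.MORPH_CLOSE,np.ones((5,5)))); k=1+np.argmax(s[1:,4])
    v,u=np.nonzero(l==k); (ux,uy),(w,hh),a=cv2.fitEllipse(max(cv2.findContours((l==k).astype(np.uint8),0,1)[0],key=len))
    p=at_z(c,ux,uy,z); print('cap px',ux,uy,w,hh,s[k],'pos',p.round(4)); return p
E
python3 - <<'E'
from h import *
im,c=load('w3'); p=cap(im,c)
plan(p[0],p[1],.14,38)
E
```

```text
cap px 256.3563537597656 196.96566772460938 29.4482364654541 30.023365020751953 [242 182  30  31 735] pos [0.4351 0.283  0.075 ]
yaw0 38.25 turn(tool z) rad 0.0043 shift now-axes [-0.0186  0.0011  0.0821] shift after turn [-0.0132  0.0043  0.083 ] tilt [-0.0374  0.0651 -0.0031]
```

```bash
python3 -m crank '0 0 0 .0374 -.0651 .0031 -.4; -.006 .002 .03 0 0 0 -.4; -.007 .002 .03 0 0 0 -.4; 0 0 .023 0 0 0 -.4; 0 0 0 0 0 0 -.4; 0 0 0 0 0 0 -.4'
python3 - <<'E'
from h import *
im,c=snap('wrist','w4'); st(); im=im[:,:,::-1].copy()
p=cap(im,c); plan(p[0],p[1],.066,38)
E
```

```text
clock: 4.13
eef_pos: [0.4423, 0.2779, 0.1484]
tool_rot: [0.947, 0.32, 0.006, -0.002]
ft_force: [0.3, -0.8, 1.8]
grip_width: 0.0598
4.18 [0.4422 0.2777 0.1485] [-0.53 -0.05  0.42] 0.0599
cap px 247.539306640625 200.14979553222656 38.733211517333984 39.935176849365234 [ 228  180   40   41 1269] pos [0.4359 0.283  0.075 ]
yaw0 37.34 turn(tool z) rad -0.0115 shift now-axes [-0.0029 -0.0081  0.0824] shift after turn [-0.0018 -0.0081  0.0825] tilt [-0.0012  0.0124  0.0115]
```

```bash
python3 -m crank '-.002 -.008 .015 .001 -.0124 -.0115 -.4; 0 0 .015 0 0 0 -.4; 0 0 0 0 0 0 -.4; 0 0 0 0 0 0 -.4'
python3 - <<'E'
from h import *
plan(.4357,.283,.066,38); st()
E
```

```text
clock: 4.52
eef_pos: [0.4393, 0.2845, 0.1227]
tool_rot: [0.946, 0.325, 0.004, -0.001]
ft_force: [0.4, -0.2, 0.3]
grip_width: 0.0597
yaw0 37.91 turn(tool z) rad -0.0015 shift now-axes [-0.0043 -0.0011  0.0567] shift after turn [-0.0037 -0.0011  0.0567] tilt [-0.0005  0.0092  0.0015]
4.52 [0.4393 0.2845 0.1227] [ 0.36 -0.15  0.26] 0.0597
```

```bash
python3 -m crank '-.004 -.001 .015 .0005 -.009 -.0015 -.4; -.001 0 .02 0 0 0 -.4; 0 0 .015 0 0 0 -.4; 0 0 .005 0 0 0 -.4; 0 0 0 0 0 0 -.4; 0 0 0 0 0 0 -.4'
python3 - <<'E'
from h import *
plan(.4357,.283,.066,38); st()
E
```

```text
clock: 5.02
eef_pos: [0.4385, 0.2866, 0.0728]
tool_rot: [0.945, 0.327, 0.005, -0.002]
ft_force: [0.4, 1.2, 1.1]
grip_width: 0.0596
yaw0 38.16 turn(tool z) rad 0.0027 shift now-axes [-0.0045  0.001   0.0067] shift after turn [-0.0044  0.0011  0.0068] tilt [-0.0004  0.0113 -0.0027]
5.02 [0.4385 0.2866 0.0728] [0.42 1.18 1.07] 0.0596
```

```bash
python3 -m crank '-.005 .001 .004 .0004 -.0113 .0027 -.4; 0 0 .003 0 0 0 -.4; 0 0 0 0 0 0 -.4'
python3 - <<'E'
from h import *
plan(.4357,.283,.066,38); st()
E
```

```text
clock: 5.27
eef_pos: [0.4367, 0.2838, 0.0682]
tool_rot: [0.945, 0.326, 0.002, -0.0]
ft_force: [0.5, 0.2, -0.2]
grip_width: 0.0597
yaw0 38.01 turn(tool z) rad 0.0002 shift now-axes [-0.0013 -0.      0.0022] shift after turn [-0.0013 -0.      0.0022] tilt [-0.0003  0.0039 -0.0002]
5.27 [0.4367 0.2838 0.0682] [ 0.47  0.17 -0.25] 0.0597
```

```bash
python3 -m crank '-.0015 0 .003 0 -.004 0 -.4; 0 0 .001 0 0 0 -.4; 0 0 0 0 0 0 1; 0 0 0 0 0 0 1; 0 0 0 0 0 0 1; 0 0 0 0 0 0 1; 0 0 0 0 0 0 1; 0 0 0 0 0 0 1; 0 0 0 0 0 0 1'
python3 - <<'E'
from h import *
plan(.4357,.283,.066,38); st()
E
```

```text
clock: 6.02
eef_pos: [0.4364, 0.2832, 0.0652]
tool_rot: [0.946, 0.325, 0.001, -0.0]
ft_force: [-0.2, -0.4, -0.0]
grip_width: 0.0001
yaw0 37.99 turn(tool z) rad -0.0002 shift now-axes [-0.0007 -0.0003 -0.0008] shift after turn [-0.0007 -0.0003 -0.0008] tilt [-0.0005  0.0021  0.0002]
6.02 [0.4364 0.2832 0.0652] [-0.19 -0.41 -0.04] 0.0001
```

The fingers closed to 0 on nothing, so I'll look.

```bash
python3 - <<'E'
from h import *
im,c=snap('wrist','w5'); t,ct=snap('top','t5'); s,cs=snap('scene','s5')
a=cv2.resize(im[:,:,::-1],(480,360)); b=cv2.resize(t[175:275,70:180][:,:,::-1],(320,300),interpolation=3); d=cv2.resize(s[195:320,310:430][:,:,::-1],(320,300),interpolation=3)
o=np.zeros((600,800,3),np.uint8); o[:360,:480]=a; o[:300,480:]=b; o[300:,480:]=d; cv2.imwrite('pics/m5.png',o)
E
```

```text
(no output)
```

View pics/m5.png

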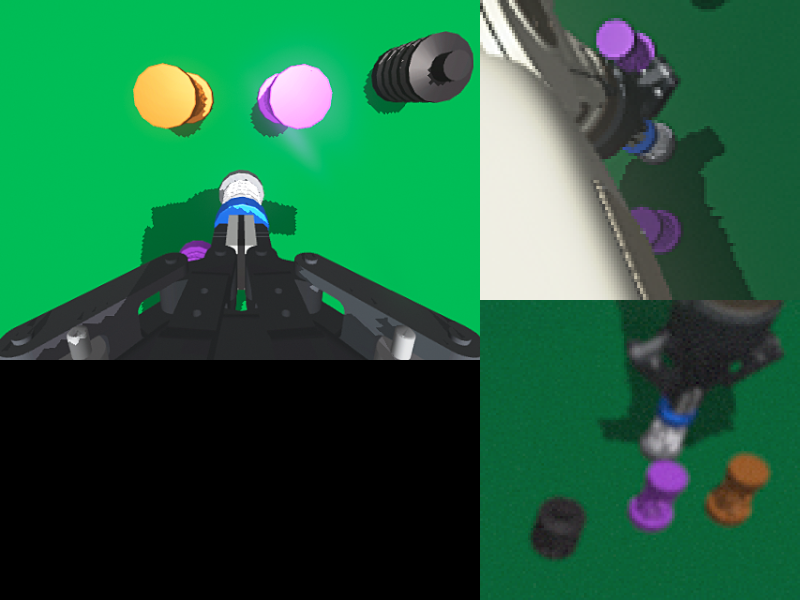

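```bash
python3 - <<'E'
from h import *
im,c=load('w5')
h=cv2.cvtColor(im,cv2.COLOR_BGR2HSV); m=cv2.inRange(h,(88,80,60),(125,255,255)); m[300:]=0
v,u=np.nonzero(m); print('blue ext',u.min(),u.max(),v.min(),v.max())
th=np.linspace(0,2*np.pi,60)
for zz in (.075,.061):
    P=np.c_[.4357+.016*np.cos(th),.283+.016*np.sin(th),0*th+zz]; q=proj(c,P); print(zz,q.min(0),q.max(0))
o=readout.get_obs(); Mt=R.from_quat(o['tool_rot']).as_matrix()
print('tip px',proj(c,o['eef_pos']+Mt[:,2]*.017),'tcp px',proj(c,o['eef_pos']))
for f,cc,n in ((im,c,'w'),):
    a=cv2.resize(im[170:290,185:330],(800,600)); cv2.imwrite('pics/m6.png',a)
E
```

```text
blue ext 191 354 68 269
0.075 [227.23668745 214.42697261] [287.70515247 269.7553933 ]
0.061 [229.56545688 205.87255102] [285.28097832 257.43068757]
tip px [[257.86158925 222.91426993]] tcp px [[257.94012152 234.16893972]]
```

View pics/m6.png

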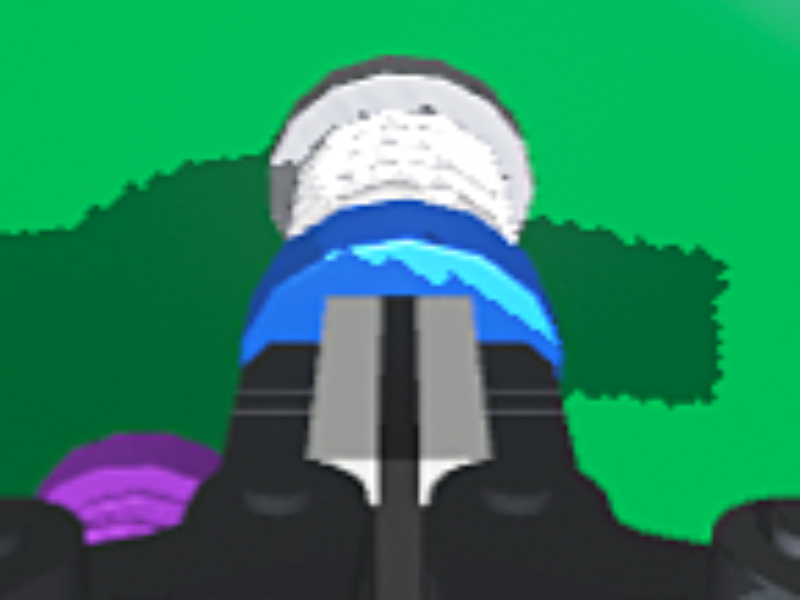

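```bash
python3 - <<'E'
from h import *
im,c=load('w5'); o=readout.get_obs(); M=R.from_quat(o['tool_rot']).as_matrix(); t=o['eef_pos']
th=np.linspace(0,2*np.pi,120)
for sx in (0,-.002,-.004,-.01,-.02):
    ctr=np.array([.4357,.283])+sx*M[:2,0]; r=[]
    for R_,z in ((.018,0),(.018,.012),(.016,.061),(.016,.075)):
        q=proj(c,np.c_[ctr[0]+R_*np.cos(th),ctr[1]+R_*np.sin(th),0*th+z]); r.append((q[:,1].min().round(1),(np.ptp(q[:,0])).round(1)))
    print(sx,r)
for z in (.017,.01,0,-.01,-.02): print('pad front edge tool z',z,proj(c,t+M@np.array([.011,0,z])).round(1),proj(c,t+M@np.array([0.011,.02,z])).round(1))
E
```

```text
0 [(np.float64(178.0), np.float64(46.7)), (np.float64(181.7), np.float64(49.2)), (np.float64(205.9), np.float64(55.7)), (np.float64(214.4), np.float64(60.5))]
-0.002 [(np.float64(180.6), np.float64(46.6)), (np.float64(184.4), np.float64(49.0)), (np.float64(209.3), np.float64(55.5)), (np.float64(218.1), np.float64(60.3))]
-0.004 [(np.float64(183.1), np.float64(46.5)), (np.float64(187.1), np.float64(48.9)), (np.float64(212.6), np.float64(55.4)), (np.float64(221.7), np.float64(60.1))]
-0.01 [(np.float64(190.7), np.float64(46.1)), (np.float64(195.1), np.float64(48.5)), (np.float64(222.6), np.float64(54.8)), (np.float64(232.4), np.float64(59.4))]
-0.02 [(np.float64(203.2), np.float64(45.6)), (np.float64(208.2), np.float64(47.9)), (np.float64(238.8), np.float64(53.9)), (np.float64(249.8), np.float64(58.3))]
pad front edge tool z 0.017 [[257.9 205.9]] [[290.9 205.9]]
pad front edge tool z 0.01 [[257.9 209.7]] [[292.3 209.7]]
pad front edge tool z 0 [[258.  215.7]] [[294.3 215.7]]
pad front edge tool z -0.01 [[258.  222.4]] [[296.6 222.4]]
pad front edge tool z -0.02 [[258.1 230. ]] [[299.3 230. ]]
```

```bash
python3 - <<'E'
from h import *
im,c=load('w2')
E,Rc=np.array(c['eye']),rot(c)
# camera in tool frame is constant -> rebuild with tool at identity
c5=viewer.calibration('wrist'); o=readout.get_obs(); M=R.from_quat(o['tool_rot']).as_matrix()
ct=dict(c5,eye=M.T@(np.array(c5['eye'])-o['eef_pos']),rotation=M.T@rot(c5))
for x in (.011,.007):
  for z in (.017,.004,-.009,-.015,-.02,-.03): print('open',x,z,(proj(ct,[[x,-.0425,z],[x,.0425,z]])*1.5).round(0).tolist(), 'shut',(proj(ct,[x,0,z])).round(1).tolist())
E
python3 -m crank '0 0 0 0 0 0 1; 0 0 0 0 0 0 1'
```

```text
open 0.011 0.017 [[282.0, 309.0], [492.0, 309.0]] shut [[257.9, 205.9]]
open 0.011 0.004 [[274.0, 320.0], [500.0, 320.0]] shut [[257.9, 213.2]]
open 0.011 -0.009 [[265.0, 332.0], [509.0, 332.0]] shut [[258.0, 221.7]]
open 0.011 -0.015 [[260.0, 339.0], [514.0, 339.0]] shut [[258.1, 226.1]]
open 0.011 -0.02 [[256.0, 345.0], [518.0, 345.0]] shut [[258.1, 230.0]]
open 0.011 -0.03 [[247.0, 358.0], [527.0, 358.0]] shut [[258.2, 238.7]]
open 0.007 0.017 [[282.0, 318.0], [491.0, 318.0]] shut [[257.9, 212.2]]
open 0.007 0.004 [[275.0, 330.0], [499.0, 330.0]] shut [[257.9, 219.9]]
open 0.007 -0.009 [[266.0, 343.0], [508.0, 343.0]] shut [[258.0, 228.8]]
open 0.007 -0.015 [[261.0, 350.0], [513.0, 350.0]] shut [[258.0, 233.5]]
open 0.007 -0.02 [[257.0, 356.0], [517.0, 356.0]] shut [[258.1, 237.6]]
open 0.007 -0.03 [[248.0, 370.0], [526.0, 370.0]] shut [[258.1, 246.8]]
clock: 6.33
eef_pos: [0.4364, 0.2832, 0.0652]
tool_rot: [0.946, 0.326, 0.001, -0.0]
ft_force: [-0.3, 0.0, -0.0]
grip_width: -0.0
```

The fingers closed above the cap: the image puts the fingertips roughly 25–35 mm higher than the reported TCP implies. The spring is undisturbed, matching its predicted outline to 2 mm. I'll open, go lower and check.

```bash
python3 -m crank '-.002 0 0 0 -.002 0 -.4; 0 0 0 0 0 0 -.4; 0 0 0 0 0 0 -.4; 0 0 0 0 0 0 -.4; 0 0 0 0 0 0 -.4; 0 0 .006 0 0 0 -.4; 0 0 .006 0 0 0 -.4; 0 0 .006 0 0 0 -.4; 0 0 .006 0 0 0 -.4; 0 0 0 0 0 0 -.4'
python3 - <<'E'
from h import *
im,c=snap('wrist','w7'); plan(.434,.2817,.04,38); st()
cv2.imwrite('pics/m7.png',cv2.resize(im[:,:,::-1][150:330,130:390],(780,540),interpolation=3))
E
```

```text
clock: 7.17
eef_pos: [0.4346, 0.2818, 0.0386]
tool_rot: [0.946, 0.325, 0.0, 0.0]
ft_force: [-0.2, 0.3, 0.5]
grip_width: 0.0601
yaw0 37.99 turn(tool z) rad -0.0001 shift now-axes [-0.0006 -0.0003 -0.0011] shift after turn [-0.0006 -0.0003 -0.0011] tilt [-0.0005  0.      0.0001]
7.22 [0.4346 0.2818 0.0389] [-0.01 -0.24 -0.62] 0.0598
```

View pics/m7.png

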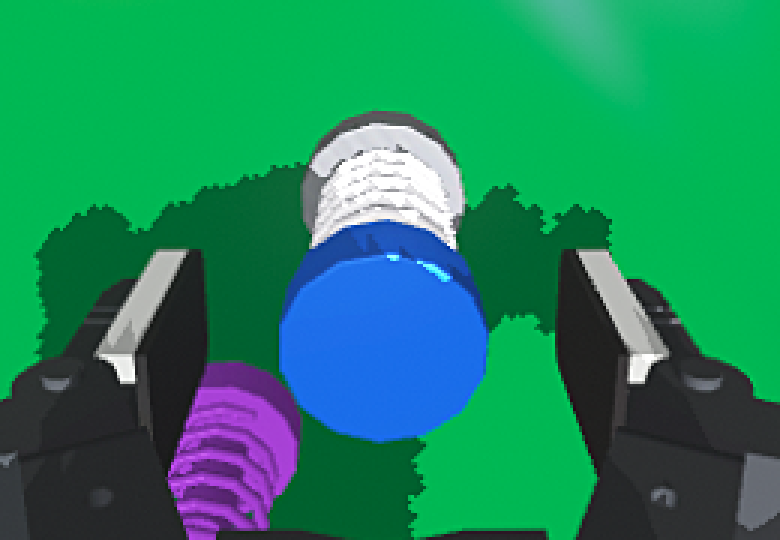

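The cap sits between the pads at crop (384,348), clear of the purple look-alike. Closing.

```bash
python3 -m crank '0 0 0 0 0 0 1; 0 0 0 0 0 0 1; 0 0 0 0 0 0 1; 0 0 0 0 0 0 1; 0 0 0 0 0 0 1; 0 0 0 0 0 0 1; 0 0 0 0 0 0 1'
python3 -c "
from h import *
st(); print(readout.get_obs()['eef_pos'])"
```

```text
clock: 7.8
eef_pos: [0.4349, 0.2819, 0.0392]
tool_rot: [0.946, 0.325, 0.0, 0.0]
ft_force: [-0.1, -0.2, -1.5]
grip_width: 0.0301
7.8 [0.4349 0.2819 0.0392] [-0.08 -0.22 -1.53] 0.0301
[0.4348874  0.28194992 0.03923843]
```

```bash
python3 -m crank '0 0 -.01 0 0 0 1; 0 0 -.02 0 0 0 1; 0 0 -.03 0 0 0 1; 0 0 -.035 0 0 0 1; 0 0 0 0 0 0 1; 0 0 0 0 0 0 1; 0 0 0 0 0 0 1'
python3 - <<'E'
from h import *
o=readout.get_obs();im,c=snap('wrist','w8'); st(); M=R.from_quat(o['tool_rot']).as_matrix()
h=cv2.cvtColor(im[:,:,::-1].copy(),cv2.COLOR_BGR2HSV);m=cv2.inRange(h,(88,80,60),(125,255,255))
n,l,s,ce=cv2.connectedComponentsWithStats(m); 
for k in range(1,n):
    if s[k,4]>150: print(s[k],ce[k])
w=cv2.imread('pics/w7.png'); _,c7=load('w7'); p=cap(w,c7,.075,(200,180,320,330)); print('w7 cap rel tcp in tool',M.T@(p-[.4346,.2818,.0386]))
plan(.5043,-.1384,.13,13.43)
cv2.imwrite('pics/m8.png',cv2.resize(im[:,:,::-1][130:330,130:390],(780,600),interpolation=3))
E
```

```text
clock: 8.38
eef_pos: [0.4339, 0.2814, 0.1407]
tool_rot: [0.946, 0.325, -0.001, 0.0]
ft_force: [0.6, 0.3, -0.4]
grip_width: 0.0301
8.43 [0.4335 0.2812 0.1401] [-0.27 -0.59 -0.55] 0.03
[ 223  223   69   74 4090] [256.75183374 259.9603912 ]
cap px 257.17547607421875 260.5270690917969 68.65995025634766 73.30724334716797 [ 223  223   70   75 4044] pos [0.4371 0.2843 0.075 ]
w7 cap rel tcp in tool [ 0.00341917 -0.00044007 -0.03640431]
yaw0 37.99 turn(tool z) rad 0.4287 shift now-axes [-0.2024  0.3742  0.0107] shift after turn [-0.0286  0.4245  0.0101] tilt [-0.0009 -0.0024 -0.4287]
```

View pics/m8.png

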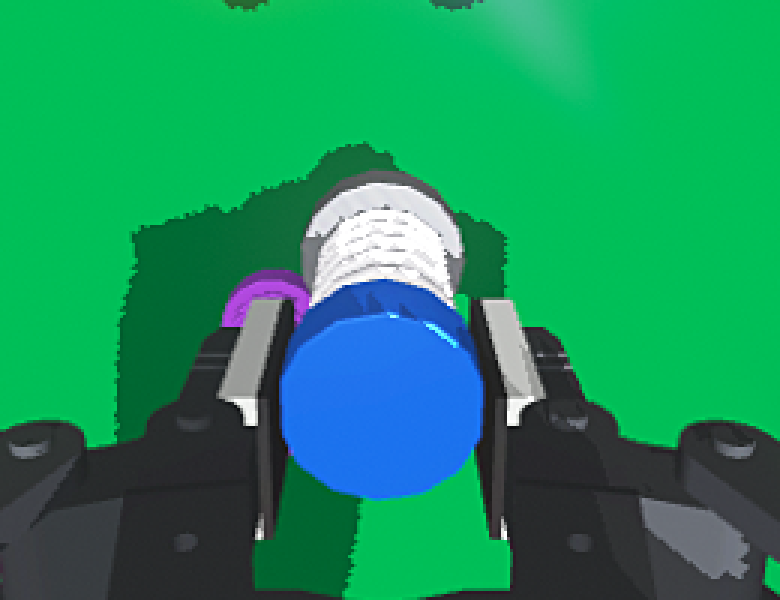

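Held squarely by the cap at crop (382,405); the cap's place in the image did not change on lifting. Now the spring's offset in the hand, then on to the cup.

```bash
python3 - <<'E'
from h import *
c5=viewer.calibration('wrist'); o=readout.get_obs(); M=R.from_quat(o['tool_rot']).as_matrix()
ct=dict(c5,eye=M.T@(np.array(c5['eye'])-o['eef_pos']),rotation=M.T@rot(c5))
th=np.linspace(0,2*np.pi,120)
for sx in (0,.001,.002,.003):
  for zt in (-.033,-.0359,-.039):
    b=proj(ct,np.c_[sx+.016*np.cos(th),.016*np.sin(th),0*th+zt+.014]);t=proj(ct,np.c_[sx+.016*np.cos(th),.016*np.sin(th),0*th+zt])
    print(sx,zt,'bottom front',b[:,1].min().round(1),'top rows',t[:,1].min().round(1),t[:,1].max().round(1),'width',np.ptp(t[:,0]).round(1))
E
python3 -m crank '0 0 -.005 0 0 .107 1; 0 0 0 0 0 .107 1; 0 0 0 0 0 .107 1; 0 0 0 0 0 .107 1; -.002 .035 0 0 0 0 1; -.002 .035 0 0 0 0 1; -.002 .035 0 0 0 0 1; -.002 .035 0 0 0 0 1; -.002 .035 0 0 0 0 1; -.002 .035 0 0 0 0 1; -.002 .035 0 0 0 0 1; -.002 .035 0 0 0 0 1; -.002 .035 0 0 0 0 1; -.002 .035 0 0 0 0 1; 0 .02 0 0 0 0 1; 0 0 0 0 0 0 1; 0 0 0 0 0 0 1'
python3 - <<'E'
from h import *
plan(.5043,-.1384,.12,13.43); st()
E
```

```text
0 -0.033 bottom front 219.6 top rows 231.1 294.1 width 70.5
0 -0.0359 bottom front 221.8 top rows 233.8 297.8 width 72.0
0 -0.039 bottom front 224.3 top rows 236.8 302.0 width 73.6
0.001 -0.033 bottom front 217.7 top rows 229.0 292.3 width 70.7
0.001 -0.0359 bottom front 219.9 top rows 231.7 296.0 width 72.2
0.001 -0.039 bottom front 222.3 top rows 234.6 300.1 width 73.8
0.002 -0.033 bottom front 215.7 top rows 226.9 290.4 width 70.8
0.002 -0.0359 bottom front 217.9 top rows 229.5 294.1 width 72.3
0.002 -0.039 bottom front 220.2 top rows 232.4 298.2 width 74.0
0.003 -0.033 bottom front 213.8 top rows 224.8 288.6 width 71.0
0.003 -0.0359 bottom front 215.9 top rows 227.3 292.2 width 72.5
0.003 -0.039 bottom front 218.2 top rows 230.2 296.3 width 74.1
clock: 9.85
eef_pos: [0.572, -0.1707, 0.0916]
tool_rot: [0.983, 0.178, -0.032, -0.039]
ft_force: [-0.7, 0.1, -0.7]
grip_width: 0.03
yaw0 20.63 turn(tool z) rad 0.1256 shift now-axes [-0.0533 -0.0561 -0.021 ] shift after turn [-0.0584 -0.0472 -0.0284] tilt [ 0.0842 -0.0547 -0.1233]
9.85 [ 0.572  -0.1707  0.0916] [-0.74  0.09 -0.69] 0.03
```

The tool drifted and sank during the turning run, though with no contact (force under 1 N). I'll raise it, untilt, and use shorter moves.

```bash
python3 -m crank '0 0 -.03 0 0 0 1; 0 0 -.025 -.042 .027 .062 1; 0 0 0 -.042 .027 .062 1; 0 0 0 0 0 0 1; 0 0 0 0 0 0 1'
python3 - <<'E'
from h import *
plan(.5043,-.1384,.12,13.43); st()
E
```

```text
clock: 10.27
eef_pos: [0.5707, -0.1697, 0.1405]
tool_rot: [0.993, 0.116, -0.007, -0.003]
ft_force: [0.5, -0.0, 0.1]
grip_width: 0.0304
yaw0 13.31 turn(tool z) rad -0.0020 shift now-axes [-0.0571 -0.0456  0.0217] shift after turn [-0.0573 -0.0459  0.0205] tilt [ 0.008  -0.0137  0.0021]
10.27 [ 0.5707 -0.1697  0.1405] [ 0.53 -0.    0.08] 0.0304
```

```bash
python3 -m crank '-.028 -.022 0 -.008 .0137 -.002 1; -.029 -.023 0 0 0 0 1; 0 0 0 0 0 0 1; 0 0 0 0 0 0 1'
python3 - <<'E'
from h import *
i2,c2=load('w2'); print('ring raw w2',ring(i2,c2,(215,180,285,245)))
plan(.5043,-.1384,.12,13.43); st()
E
```

```text
clock: 10.6
eef_pos: [0.4969, -0.1336, 0.1311]
tool_rot: [0.992, 0.122, -0.01, -0.005]
ft_force: [1.7, 0.1, -0.5]
grip_width: 0.0298
ring raw w2 (array([ 0.50450568, -0.13848103]), np.float64(0.02158220953137774), 953)
yaw0 14.01 turn(tool z) rad 0.0102 shift now-axes [0.0062 0.0066 0.0109] shift after turn [0.0061 0.0064 0.0111] tilt [ 0.0132 -0.0188 -0.0101]
10.6 [ 0.4969 -0.1336  0.1311] [ 1.67  0.06 -0.46] 0.0298
```

```bash
python3 -m crank '.006 .0065 0 -.0132 .0188 .0101 1; 0 0 0 0 0 0 1; 0 0 0 0 0 0 1; 0 0 0 0 0 0 1'
python3 - <<'E'
from h import *
plan(.5042,-.1384,.12,13.43); st()
E
```

```text
clock: 10.93
eef_pos: [0.5064, -0.1384, 0.1299]
tool_rot: [0.993, 0.118, 0.0, -0.0]
ft_force: [0.1, -0.3, -1.0]
grip_width: 0.0303
yaw0 13.58 turn(tool z) rad 0.0027 shift now-axes [-0.0021 -0.0005  0.0099] shift after turn [-0.0021 -0.0005  0.0099] tilt [ 0.0005  0.0001 -0.0027]
10.93 [ 0.5064 -0.1384  0.1299] [ 0.07 -0.34 -1.03] 0.0303
```

```bash
python3 -m crank '-.002 -.0005 .01 0 0 .0027 1; 0 0 .01 0 0 0 1; 0 0 .008 0 0 0 1; 0 0 .005 0 0 0 1; 0 0 0 0 0 0 1; 0 0 0 0 0 0 1'
python3 - <<'E'
from h import *
plan(.5042,-.1384,.0842,13.43); st()
im,c=snap('wrist','w9')
cv2.imwrite('pics/m9.png',cv2.resize(im[:,:,::-1][60:320,110:410],(690,598),interpolation=3))
E
```

```text
clock: 11.43
eef_pos: [0.5085, -0.14, 0.0953]
tool_rot: [0.993, 0.117, 0.002, 0.0]
ft_force: [0.0, 0.6, -0.2]
grip_width: 0.0298
yaw0 13.41 turn(tool z) rad -0.0004 shift now-axes [-0.0038 -0.0026  0.0111] shift after turn [-0.0038 -0.0026  0.0111] tilt [-0.0011  0.0037  0.0004]
11.43 [ 0.5085 -0.14    0.0953] [ 0.    0.62 -0.23] 0.0298
```

View pics/m9.png

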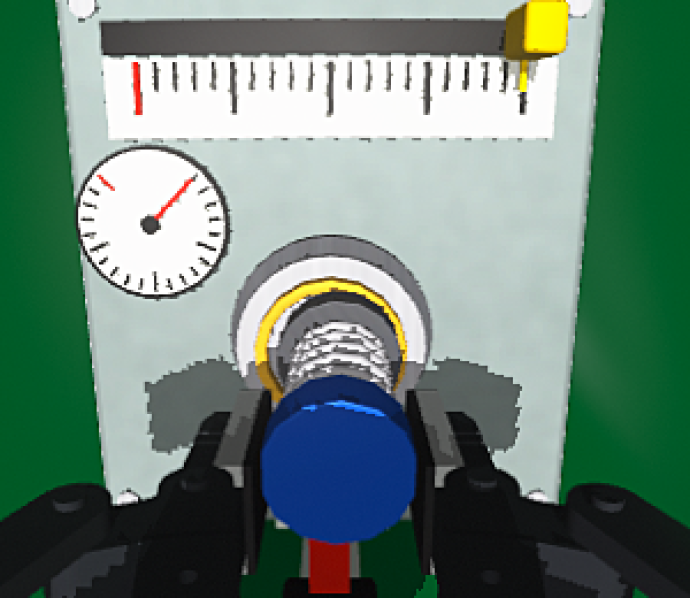

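The foot is just above the cup, about 4 mm too far toward the scale and 2 mm too far right, which agrees with the computed correction. The dial is at zero at crop (195,178), with its 20 N mark at (105,182). I'll correct and lower.

```bash
python3 -m crank '-.0038 -.0026 0 .001 -.0037 0 1; 0 0 0 0 0 0 1; 0 0 0 0 0 0 1'
python3 - <<'E'
from h import *
plan(.5042,-.1384,.0842,13.43); st()
E
```

```text
clock: 11.73
eef_pos: [0.5042, -0.1383, 0.096]
tool_rot: [0.993, 0.117, 0.0, 0.0]
ft_force: [0.0, -0.4, -1.5]
grip_width: 0.0301
yaw0 13.41 turn(tool z) rad -0.0003 shift now-axes [0.     0.0001 0.0118] shift after turn [0.     0.0001 0.0118] tilt [-0.0005  0.0004  0.0003]
11.73 [ 0.5042 -0.1383  0.096 ] [ 0.02 -0.41 -1.46] 0.0301
```

```bash
python3 -m crank '0 0 .004 0 0 0 1; 0 0 .002 0 0 0 1; 0 0 0 0 0 0 1; 0 0 0 0 0 0 1'
python3 - <<'E'
from h import *
plan(.5042,-.1384,.0842,13.43); st()
E
```

```text
clock: 12.07
eef_pos: [0.5047, -0.1384, 0.0905]
tool_rot: [0.993, 0.117, 0.001, 0.001]
ft_force: [0.6, -0.4, -0.9]
grip_width: 0.03
yaw0 13.42 turn(tool z) rad -0.0002 shift now-axes [-0.0005 -0.0001  0.0063] shift after turn [-0.0005 -0.0001  0.0063] tilt [-0.0015  0.0023  0.0002]
12.07 [ 0.5047 -0.1384  0.0905] [ 0.61 -0.35 -0.9 ] 0.03
```

```bash
python3 -m crank '-.0006 0 .002 .0015 -.0023 0 1; 0 0 .002 0 0 0 1; 0 0 0 0 0 0 1; 0 0 0 0 0 0 1'
python3 - <<'E'
from h import *
plan(.5042,-.1384,.0842,13.43); st()
E
```

```text
clock: 12.4
eef_pos: [0.5041, -0.1386, 0.086]
tool_rot: [0.993, 0.117, -0.0, -0.0]
ft_force: [0.6, -0.3, -0.6]
grip_width: 0.0301
yaw0 13.42 turn(tool z) rad -0.0002 shift now-axes [ 0.0001 -0.0001  0.0018] shift after turn [ 0.0001 -0.0001  0.0018] tilt [ 0.0002 -0.0003  0.0002]
12.4 [ 0.5041 -0.1386  0.086 ] [ 0.57 -0.25 -0.62] 0.0301
```

```bash
python3 -m crank '0 0 .0018 0 0 0 1; 0 0 0 0 0 0 1; 0 0 0 0 0 0 1; 0 0 0 0 0 0 .1; 0 0 0 0 0 0 .1; 0 0 0 0 0 0 .1; 0 0 0 0 0 0 .1'
python3 - <<'E'
from h import *
plan(.5042,-.1384,.0842,13.43); st()
im,c=snap('wrist','w10'); p=cap(im[:,:,::-1].copy(),c,.12)
i8,c8=load('w8'); i9,c9=load('w9')
def f(im): 
    h=cv2.cvtColor(im,cv2.COLOR_BGR2HSV);m=cv2.inRange(h,(100,120,40),(125,255,255));n,l,s,ce=cv2.connectedComponentsWithStats(m);k=1+np.argmax(s[1:,4]);return s[k],ce[k].round(1)
print(f(i8),f(i9),f(im[:,:,::-1].copy()))
E
```

```text
clock: 12.98
eef_pos: [0.5047, -0.1388, 0.0846]
tool_rot: [0.993, 0.117, 0.0, 0.0]
ft_force: [-0.6, 0.8, 0.1]
grip_width: 0.0384
yaw0 13.42 turn(tool z) rad -0.0002 shift now-axes [-0.0004 -0.0005  0.0004] shift after turn [-0.0004 -0.0005  0.0004] tilt [-0.0005  0.0009  0.0002]
12.98 [ 0.5047 -0.1388  0.0846] [-0.55  0.84  0.12] 0.0384
cap px 256.5246887207031 235.5772705078125 2.8350276947021484 8.903553009033203 [251 234  10   4  23] pos [ 0.5191 -0.1352  0.12  ]
(array([ 223,  223,   69,   73, 4028], dtype=int32), array([256.6, 259.9])) (array([ 223,  223,   68,   73, 4026], dtype=int32), array([256.7, 259.8])) (array([ 223,  223,   69,   74, 3984], dtype=int32), array([256.5, 260. ]))
```

The spring stands released in the cup with its cap unmoved in view. I'll regrip, take a zero-load reference, and press in stages.

```bash
cat > meas.py <<'E'
from h import *
def dial(im,c):
    """needle angle (deg) on dial plane in tester frame; dial centre found from needle hub"""
    Rz=R.from_euler('z',-13.43,degrees=True).as_matrix(); 
    cc=dict(c,eye=Rz@(np.array(c['eye'])-[.5043,-.1384,0]),rotation=Rz@rot(c))
    # rectify patch around dial: tester x up, y left ; 0.2 mm/px
    S=.00025;N=280; C=DC
    g=np.array([[C[0]+(N/2-i)*S,C[1]+(N/2-j)*S,.029] for i in range(N) for j in range(N)])
    q=proj(cc,g).astype(np.float32).reshape(N,N,2); w=cv2.remap(im,q[...,0],q[...,1],cv2.INTER_CUBIC)
    return w
DC=(.0395,.0605)
def needle(w):
    a=w.astype(int); m=((a[...,2]-a[...,1]>50)&(a[...,2]-a[...,0]>50)).astype(np.uint8)
    return m
def avgft(n=1): return readout.get_obs()['ft_force']
E
python3 -m crank '0 0 0 0 0 0 1; 0 0 0 0 0 0 1; 0 0 0 0 0 0 1; 0 0 0 0 0 0 1'
python3 - <<'E'
from meas import *
f=[]
for k in range(4):
    o=readout.get_obs(); im,c=snap('wrist',f'w11_{k}'); f.append(np.r_[o['eef_pos'],o['ft_force']])
print(np.mean(f,0).round(4),np.std(f,0).round(4))
plan(.5042,-.1384,.0842,13.43); st()
im,c=load('w11_0'); w=dial(im,c); cv2.imwrite('pics/d0.png',w); m=needle(w)
n,l,s,ce=cv2.connectedComponentsWithStats(m)
for k in range(1,n):
    if s[k,4]>30: print(s[k],ce[k].round(1))
# hub (dark) and rim: circle
g=cv2.cvtColor(w,cv2.COLOR_BGR2GRAY); hc=cv2.HoughCircles(cv2.medianBlur(g,5),cv2.HOUGH_GRADIENT,1,100,param1=120,param2=25,minRadius=70,maxRadius=130); print(hc)
hub=(g[90:190,90:190]<70); v,u=np.nonzero(hub); print('hub',u.mean()+90,v.mean()+90,len(u))
E
```

```text
clock: 13.37
eef_pos: [0.5048, -0.1387, 0.085]
tool_rot: [0.993, 0.117, 0.001, 0.0]
ft_force: [0.3, -0.3, -0.0]
grip_width: 0.03
[ 0.5048 -0.1387  0.085  -0.2372  0.1628 -0.2209] [0.     0.     0.     0.3307 0.3667 0.2883]
yaw0 13.42 turn(tool z) rad -0.0001 shift now-axes [-0.0006 -0.0004  0.0007] shift after turn [-0.0006 -0.0004  0.0007] tilt [-0.0006  0.0014  0.0001]
13.57 [ 0.5048 -0.1387  0.0849] [0.33 0.24 0.38] 0.0299
[138   0  10  15 141] [142.3   6.9]
[ 84  86  22  23 160] [94.4 97.7]
[153  94  56  53 514] [181.1 119.4]
[[[148.5 151.5  94.8]]]
hub 145.04449648711943 149.76112412177986 427
```

```bash
cat >> meas.py <<'E'
def force(im,c):
    w=dial(im,c); m=needle(w); n,l,s,ce=cv2.connectedComponentsWithStats(m); ctr=np.array([148,151.])
    v,u=np.nonzero(m); d=np.c_[u,v]-ctr; r=np.hypot(*d.T); k=(r<68); d=d[k]; r=r[k]
    # principal direction weighted
    a=np.degrees(np.arctan2((d[:,0]*r).sum(),-(d[:,1]*r).sum()))%360
    return (a-45)/13.5,a,len(d)
def tiprow(im):
    """marker profile under the cap, columns 243..270"""
    a=im.astype(int); return (a[...,2]-a[...,1])
E
python3 -m crank '0 0 .0017 0 0 0 1; 0 0 .0017 0 0 0 1; 0 0 .0017 0 0 0 1; 0 0 0 0 0 0 1'
python3 - <<'E'
from meas import *
st(); im,c=snap('wrist','w12'); im=im[:,:,::-1].copy()
i0,c0=load('w11_0'); print('dial0',force(i0,c0),'now',force(im,c)); st()
p=tiprow(im); print('cols',p[300:303,230:285].max(0).tolist()); print('rows 290+',p[288:345,252:260].mean(1).round(0).astype(int).tolist())
h=cv2.cvtColor(im,cv2.COLOR_BGR2HSV);m=cv2.inRange(h,(100,120,30),(125,255,255)); print('cap bottom rows',[np.nonzero(m[:,u])[0].max() for u in range(250,264,2)])
E
```

```text
clock: 13.9
eef_pos: [0.5049, -0.1387, 0.0801]
tool_rot: [0.993, 0.117, 0.001, 0.0]
ft_force: [-1.1, 0.8, 2.9]
grip_width: 0.0297
13.9 [ 0.5049 -0.1387  0.0801] [-1.08  0.82  2.91] 0.0297
dial0 (np.float64(-0.8548398184211581), np.float64(33.459662451314365), 455) now (np.float64(2.9084547016065394), np.float64(84.26413847168828), 523)
13.95 [ 0.505  -0.1387  0.0804] [-1.71  0.03  3.56] 0.0299
cols [-35, -34, -35, -35, -35, -34, -35, -35, -35, -34, -33, -35, -33, -31, -5, -2, 6, 35, 60, 59, 57, 58, 58, 58, 56, 56, 57, 56, 59, 57, 56, 56, 55, 56, 56, 59, 39, 2, -2, -14, -31, -34, -35, -34, -35, -34, -35, -34, -35, -35, -34, -35, -34, -35, -35]
rows 290+ [-34, -34, -33, -34, -34, -34, -35, -25, -5, -2, -8, 22, 56, 50, 57, 98, 106, 104, 104, 104, 104, 104, 103, 103, 103, 103, 103, 103, 102, 102, 102, 102, 102, 100, 100, 100, 99, 98, 99, 100, 100, 104, 96, 41, -10, -2, 0, -1, -1, 0, -1, 0, 0, -1, 0, -1, -1]
cap bottom rows [np.int64(294), np.int64(295), np.int64(295), np.int64(295), np.int64(295), np.int64(295), np.int64(294)]
```

```bash
cat >> meas.py <<'E'
def force(im,c):
    w=dial(im,c); m=needle(w); n,l,s,ce=cv2.connectedComponentsWithStats(m); ctr=np.array([148,151.])
    best=max(range(1,n),key=lambda k:((np.hypot(*(np.argwhere(l==k)[:,::-1]-ctr).T)<55).sum()))
    d=np.argwhere(l==best)[:,::-1]-ctr; r=np.hypot(*d.T); d=d[(r>20)]; r=np.hypot(*d.T)
    a=np.degrees(np.arctan2((d[:,0]*r).sum(),-(d[:,1]*r).sum()))%360
    return round((a-45)/13.5,2),round(a,1),len(d)
def tipz(im,c,cup=(.5043,-.1384),yaw=13.43):
    a=im.astype(int); p=(a[...,2]-a[...,1])[285:345,250:262].mean(1); top=np.median(np.sort(p)[-25:])
    i=np.argmax(p>.72*top); b=np.argmax(p>.25*top)
    e=lambda i,t: i-1+(t-p[i-1])/(p[i]-p[i-1])+285
    eb,et=e(b,.25*top),e(i,.72*top)
    Rz=R.from_euler('z',-yaw,degrees=True).as_matrix(); cc=dict(c,eye=Rz@(np.array(c['eye'])-[*cup,0]),rotation=Rz@rot(c))
    def at(v): E,d=ray(cc,256,v); return (E+d*(-.025-E[0])/d[0])[2]
    return (round(eb,2),round(et,2)),[round(at(v)*1000,2) for v in (eb,et,(eb+et)/2)],cc
E
python3 - <<'E'
from meas import *
for f in ('w9','w11_0','w11_3','w12'):
    im,c=load(f); print(f,force(im,c))
im,c=load('w12'); print(tipz(im,c)[:2])
E
```

```text
w9 (np.float64(-0.04), np.float64(44.5), 429)
w11_0 (np.float64(0.1), np.float64(46.3), 436)
w11_3 (np.float64(0.25), np.float64(48.4), 460)
w12 (np.float64(3.45), np.float64(91.6), 509)
((np.float64(299.11), np.float64(302.42)), [np.float64(103.87), np.float64(106.58), np.float64(105.24)])
```

The dial reads 3.45 N at about 5 mm of press, and the marker height comes out at 105.2 mm (105.5 from the earlier view). I'll press most of the remaining 10 mm.

```bash
python3 -m crank '0 0 .0018 0 0 0 1; 0 0 .0018 0 0 0 1; 0 0 .0018 0 0 0 1; 0 0 .0018 0 0 0 1; 0 0 0 0 0 0 1; 0 0 0 0 0 0 1'
python3 - <<'E'
from meas import *
st(); plan(.5042,-.1384,.0703,13.43); im,c=snap('wrist','w13'); im=im[:,:,::-1].copy()
print(force(im,c),tipz(im,c)[:2]); st()
E
```

```text
clock: 14.45
eef_pos: [0.5052, -0.1387, 0.0747]
tool_rot: [0.993, 0.117, 0.002, 0.0]
ft_force: [-2.1, 0.2, 5.9]
grip_width: 0.0299
14.45 [ 0.5052 -0.1387  0.0747] [-2.06  0.21  5.87] 0.0299
yaw0 13.42 turn(tool z) rad -0.0001 shift now-axes [-0.0009 -0.0005  0.0044] shift after turn [-0.0009 -0.0005  0.0044] tilt [-0.0014  0.0037  0.0001]
(np.float64(6.74), np.float64(136.0), 490) ((np.float64(305.97), np.float64(309.68)), [np.float64(103.64), np.float64(106.47), np.float64(105.07)])
14.5 [ 0.5052 -0.1387  0.0748] [-2.48  1.25  6.37] 0.0299
```

```bash
python3 - <<'E'
from meas import *
for f in ('w8','w9','w10','w11_0','w11_3','w12','w13'):
    im,c=load(f); a=im.astype(float); s=(a[...,0]-a[...,1])   # blue-green
    p=s[:,250:263].mean(1); 
    def cross(lo,hi,t,rise):
        for i in range(lo,hi):
            if (p[i]<t<=p[i+1]) if rise else (p[i]>=t>p[i+1]): return i+(t-p[i])/(p[i+1]-p[i])
    mid=np.median(p[250:285]); q=s[255:275].mean(0); m2=np.median(q[245:270])
    print(f,'front',cross(212,232,mid*.5,1),'back',cross(285,305,mid*.5,0),round(mid), 'eye z',round(c['eye'][2],4))
E
```

```text
w8 front 223.15850340136055 back 295.40246098439377 124 eye z 0.2943
w9 front 223.4171686746988 back 295.76422018348626 77 eye z 0.2493
w10 front 223.70717592592592 back 295.79540481400437 67 eye z 0.2383
w11_0 front 223.52134146341464 back 295.31889763779526 66 eye z 0.2388
w11_3 front 223.52252252252254 back 295.3155818540434 66 eye z 0.2387
w12 front 223.46507936507936 back 295.25623800383875 65 eye z 0.234
w13 front 223.67615176151762 back 295.3336483931947 65 eye z 0.2286
```

```bash
python3 -m crank '0 0 .0018 0 0 0 1; 0 0 .0014 0 0 0 1; 0 0 .001 0 0 0 1; 0 0 0 0 0 0 1; 0 0 0 0 0 0 1'
python3 - <<'E'
from meas import *
st(); im,c=snap('wrist','w14'); im=im[:,:,::-1].copy()
print(force(im,c),tipz(im,c)[:2]); st()
E
```

```text
clock: 14.92
eef_pos: [0.5053, -0.1387, 0.0732]
tool_rot: [0.993, 0.117, 0.003, 0.001]
ft_force: [-3.5, 0.4, 7.7]
grip_width: 0.0296
14.92 [ 0.5053 -0.1387  0.0732] [-3.51  0.37  7.66] 0.0296
(np.float64(7.64), np.float64(148.2), 488) ((np.float64(307.91), np.float64(311.66)), [np.float64(103.58), np.float64(106.4), np.float64(105.01)])
14.97 [ 0.5053 -0.1387  0.0733] [-3.19  0.87  7.84] 0.0301
```

```bash
python3 -m crank '-.0008 0 .002 .001 -.003 0 1; -.0004 0 .002 0 0 0 1; 0 0 .0015 0 0 0 1'
python3 - <<'E'
from meas import *
st(); plan(.5042,-.1384,.0702,13.43); im,c=snap('wrist','w15'); im=im[:,:,::-1].copy()
print(force(im,c),tipz(im,c)[:2]); st()
E
```

```text
clock: 15.22
eef_pos: [0.5054, -0.1387, 0.0703]
tool_rot: [0.993, 0.117, 0.003, 0.001]
ft_force: [-3.2, 1.4, 9.1]
grip_width: 0.0302
15.22 [ 0.5054 -0.1387  0.0703] [-3.18  1.42  9.15] 0.0302
yaw0 13.44 turn(tool z) rad 0.0002 shift now-axes [-0.0011 -0.0005  0.0001] shift after turn [-0.0011 -0.0005  0.0001] tilt [-0.0019  0.0066 -0.0002]
(np.float64(9.3), np.float64(170.6), 488) ((np.float64(312.01), np.float64(315.91)), [np.float64(103.65), np.float64(106.47), np.float64(105.07)])
15.27 [ 0.5053 -0.1387  0.0702] [-3.24  1.43  9.42] 0.0298
```

The cap top is at about 105.2 mm, level with the marker at 105.1, and the dial reads 9.3 N. I'll hold on target with repeated pictures, averaging the dial reading.

```bash
python3 - <<'E'
from meas import *
Z=[];F=[];FT=[];T=[]
for k in range(26):
    o=readout.get_obs(); c=viewer.calibration('wrist'); im=viewer.camera('wrist')[:,:,::-1].copy()
    Z.append(o['eef_pos'][2]);FT.append(o['ft_force']);F.append(force(im,c)[0]);T.append(tipz(im,c)[1][2])
cv2.imwrite('pics/w16.png',im); json.dump({k:np.array(v).tolist() for k,v in c.items()},open('pics/w16.json','w'))
print('z',np.min(Z),np.max(Z),np.mean(Z),'dial',np.mean(F),np.std(F),'ft',np.mean(FT,0),'tip',np.mean(T)); st()
w=dial(im,c); a=cv2.resize(w,(560,560),interpolation=3); cv2.imwrite('pics/d16.png',np.hstack([a[:,:],cv2.resize(im[200:340,225:285],(240,560),interpolation=3)]))
E
```

```text
z 0.07024595472263395 0.07044823658546699 0.0704058324094234 dial 9.261153846153848 0.030041883977197783 ft [-3.06431722  1.1365432   9.15685173] tip 105.06461538461538
16.57 [ 0.5053 -0.1387  0.0704] [-2.99  1.74  9.97] 0.0302
```

View pics/d16.png

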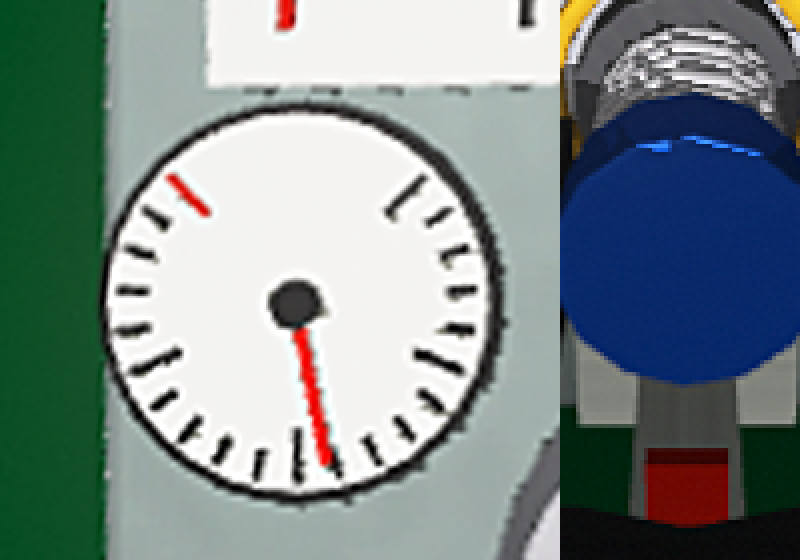

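The needle sits just short of the 9 to 10 midpoint: averaged dial 9.26 N, wrist force 9.2–9.4 N. I'll take 9.25 N, which is 55.5 mm of travel. Letting the spring up and releasing.

```bash
python3 -m crank '0 0 -.002 0 0 0 1; 0 0 -.002 .001 -.003 0 1; 0 0 -.002 0 -.003 0 1; 0 0 -.002 0 0 0 1; 0 0 -.002 0 0 0 1; 0 0 -.0015 0 0 0 1; 0 0 0 0 0 0 1; 0 0 0 0 0 0 1'
python3 - <<'E'
from meas import *
st(); plan(.5047,-.1387,.0847,13.43); im,c=snap('wrist','w17'); print(force(im[:,:,::-1].copy(),c))
E
```

```text
clock: 17.23
eef_pos: [0.505, -0.1387, 0.0834]
tool_rot: [0.993, 0.117, 0.001, 0.001]
ft_force: [-1.0, 0.4, 1.6]
grip_width: 0.0298
17.23 [ 0.505  -0.1387  0.0834] [-0.98  0.35  1.64] 0.0298
yaw0 13.44 turn(tool z) rad 0.0001 shift now-axes [-0.0003 -0.     -0.0013] shift after turn [-0.0003 -0.     -0.0013] tilt [-0.0013  0.0011 -0.0001]
(np.float64(1.5), np.float64(65.2), 440)
```

```bash
python3 -m crank '0 0 -.0012 .0013 -.001 0 1; 0 0 0 0 0 0 1; 0 0 0 0 0 0 -.4; 0 0 0 0 0 0 -.4; 0 0 0 0 0 0 -.4; 0 0 0 0 0 0 -.4; 0 0 0 0 0 0 -.4'
python3 - <<'E'
from meas import *
st(); plan(.5047,-.1387,.15,13.43); im,c=snap('wrist','w18'); im=im[:,:,::-1].copy(); print(force(im,c))
def f(im): 
    h=cv2.cvtColor(im,cv2.COLOR_BGR2HSV);m=cv2.inRange(h,(100,120,40),(125,255,255));n,l,s,ce=cv2.connectedComponentsWithStats(m);k=1+np.argmax(s[1:,4]);return s[k],ce[k].round(1)
print(f(im))
E
```

```text
clock: 17.87
eef_pos: [0.5051, -0.1388, 0.0831]
tool_rot: [0.993, 0.117, -0.001, -0.0]
ft_force: [0.8, 0.2, -0.4]
grip_width: 0.0601
17.87 [ 0.5051 -0.1388  0.0831] [ 0.85  0.17 -0.39] 0.0601
yaw0 13.43 turn(tool z) rad 0.0000 shift now-axes [-0.0004 -0.0002 -0.0669] shift after turn [-0.0003 -0.0001 -0.0669] tilt [ 0.0005 -0.001  -0.    ]
(np.float64(-0.0), np.float64(45.0), 452)
(array([ 222,  225,   70,   74, 4084], dtype=int32), array([256.3, 262.2]))
```

The dial is back to 0 and the spring stands free. Lift off and go to the tell-tale.

```bash
python3 -m crank '-.0004 0 -.01 0 0 0 -.4; 0 0 -.02 0 0 0 -.4; 0 0 -.025 0 0 0 -.4; 0 0 -.025 0 0 0 -.4; 0 0 0 0 0 0 -.4; 0 0 0 0 0 0 -.4'
python3 - <<'E'
from meas import *
st(); plan(.6106,-.1747,.15,13.43)
im,c=snap('top','t18'); im=im[:,:,::-1]
E
```

```text
clock: 18.42
eef_pos: [0.5033, -0.1386, 0.1681]
tool_rot: [0.993, 0.117, -0.002, -0.001]
ft_force: [0.1, 0.3, -1.1]
grip_width: 0.0597
18.42 [ 0.5033 -0.1386  0.1681] [ 0.07  0.28 -1.14] 0.0597
yaw0 13.43 turn(tool z) rad 0.0000 shift now-axes [0.096  0.0601 0.0177] shift after turn [0.0959 0.0601 0.0181] tilt [ 0.0019 -0.0037 -0.    ]
```

```bash
python3 -m crank '.024 .015 0 -.002 .0037 0 -.4; .024 .015 0 0 0 0 0.1; .024 .015 0 0 0 0 0.1; .024 .015 0 0 0 0 0.1; 0 0 0 0 0 0 0.1; 0 0 0 0 0 0 0.1'
python3 - <<'E'
from meas import *
st(); plan(.6106,-.1747,.15,13.43); im,c=snap('wrist','w19'); im=im[:,:,::-1].copy()
h=cv2.cvtColor(im,cv2.COLOR_BGR2HSV); m=cv2.inRange(h,(22,110,90),(36,255,255)); n,l,s,ce=cv2.connectedComponentsWithStats(m)
for k in range(1,n):
    if s[k,4]>60: print(s[k],ce[k].round(1),at_z(c,*ce[k],.05).round(4))
E
```

```text
clock: 18.97
eef_pos: [0.6098, -0.1745, 0.162]
tool_rot: [0.993, 0.117, -0.005, -0.002]
ft_force: [-0.4, 0.6, -0.1]
grip_width: 0.0383
18.97 [ 0.6098 -0.1745  0.162 ] [-0.43  0.63 -0.1 ] 0.0383
yaw0 13.45 turn(tool z) rad 0.0003 shift now-axes [0.0008 0.0004 0.012 ] shift after turn [0.0007 0.0004 0.012 ] tilt [ 0.005  -0.0089 -0.0003]
[250 172  14  24 254] [256.3 181.9] [ 0.6109 -0.1731  0.05  ]
[427 254  32  47 489] [443.  276.6] [ 0.5582 -0.3839  0.05  ]
```

```bash
python3 -m crank '.001 0 .02 -.005 .0089 0 0.1; 0 0 .03 0 0 0 0.1; 0 0 .03 0 0 0 0.1; 0 0 .02 0 0 0 0.1; 0 0 0 0 0 0 0.1; 0 0 0 0 0 0 0.1'
python3 - <<'E'
from meas import *
st(); plan(.6106,-.1740,.018,13.43)
E
```

```text
clock: 19.52
eef_pos: [0.6048, -0.1723, 0.0596]
tool_rot: [0.993, 0.117, -0.001, -0.0]
ft_force: [-0.3, 0.1, 1.4]
grip_width: 0.0388
19.52 [ 0.6048 -0.1723  0.0596] [-0.32  0.05  1.44] 0.0388
yaw0 13.46 turn(tool z) rad 0.0006 shift now-axes [0.0053 0.003  0.0416] shift after turn [0.0052 0.003  0.0416] tilt [ 0.0008 -0.0014 -0.0006]
```

```bash
python3 -m crank '.0053 .003 .005 -.0008 .0014 0 0.1; 0 0 .012 0 0 0 0.1; 0 0 0 0 0 0 0.1; 0 0 0 0 0 0 0.1'
python3 - <<'E'
from meas import *
st(); plan(.6106,-.1740,.018,13.43); im,c=snap('wrist','w20'); im=im[:,:,::-1].copy()
h=cv2.cvtColor(im,cv2.COLOR_BGR2HSV); m=cv2.inRange(h,(22,110,90),(36,255,255)); n,l,s,ce=cv2.connectedComponentsWithStats(m)
for k in range(1,n):
    if s[k,4]>60: print(s[k],ce[k].round(1),at_z(c,*ce[k],.05).round(4))
E
```

```text
clock: 19.85
eef_pos: [0.6128, -0.1745, 0.0462]
tool_rot: [0.993, 0.117, 0.003, 0.001]
ft_force: [-1.4, 0.2, 0.7]
grip_width: 0.0385
19.85 [ 0.6128 -0.1745  0.0462] [-1.43  0.23  0.7 ] 0.0385
yaw0 13.47 turn(tool z) rad 0.0008 shift now-axes [-0.0022 -0.0011  0.0282] shift after turn [-0.002  -0.001   0.0282] tilt [-0.0032  0.0057 -0.0008]
[243 218  22  39 814] [253.6 237.2] [ 0.6121 -0.1728  0.05  ]
[129 346  28  31 210] [139.7 358.1] [ 0.5137 -0.1217  0.05  ]
```

```bash
python3 -m crank '-.002 -.001 .01 .0032 -.0057 0 0.1; 0 0 .01 0 0 0 0.1; 0 0 .006 0 0 0 0.1; 0 0 0 0 0 0 0.1; 0 0 0 0 0 0 0.1'
python3 - <<'E'
from meas import *
st(); plan(.6110,-.1740,.018,13.43)
E
```

```text
clock: 20.32
eef_pos: [0.6113, -0.1742, 0.0188]
tool_rot: [0.993, 0.117, 0.001, 0.0]
ft_force: [0.1, 0.8, 0.1]
grip_width: 0.0384
20.32 [ 0.6113 -0.1742  0.0188] [0.08 0.83 0.13] 0.0384
yaw0 13.47 turn(tool z) rad 0.0007 shift now-axes [-0.0002 -0.0003  0.0008] shift after turn [-0.0002 -0.0003  0.0008] tilt [-0.0007  0.0013 -0.0007]
```

```bash
python3 -m crank '0 0 0 0 0 0 1; 0 0 0 0 0 0 1; 0 0 0 0 0 0 1; 0 0 0 0 0 0 1; 0 0 0 0 0 0 1; 0 0 0 0 0 0 1'
python3 - <<'E'
from meas import *
st(); 
o=readout.get_obs(); d=R.from_euler('z',-13.43,degrees=True).as_matrix()@(o['eef_pos']-[.5043,-.1384,0]); print('tester xy',d.round(4)); snap('wrist','w21')
E
```

```text
clock: 20.82
eef_pos: [0.6108, -0.1741, 0.0184]
tool_rot: [0.993, 0.117, 0.0, 0.0]
ft_force: [1.0, 0.4, -1.7]
grip_width: 0.0108
20.82 [ 0.6108 -0.1741  0.0184] [ 0.98  0.45 -1.69] 0.0108
tester xy [ 0.0953 -0.0594  0.0184]
```

Tab pinched at tester y = -59.4 mm. Sliding it in steps.

```bash
python3 -m crank '0 -.012 0 0 0 0 1; 0 -.012 0 0 0 0 1; 0 -.012 0 0 0 0 1; 0 0 0 0 0 0 1'
python3 - <<'E'
from meas import *
st(); plan(.6108,-.1741,.0184,13.43)
o=readout.get_obs(); d=R.from_euler('z',-13.43,degrees=True).as_matrix()@(o['eef_pos']-[.5043,-.1384,0]); print('tester xy',d.round(4))
E
```

```text
clock: 21.2
eef_pos: [0.602, -0.1373, 0.0184]
tool_rot: [0.993, 0.116, 0.001, 0.001]
ft_force: [0.5, 1.8, -1.1]
grip_width: 0.0108
21.2 [ 0.602  -0.1373  0.0184] [ 0.55  1.78 -1.11] 0.0108
yaw0 13.37 turn(tool z) rad -0.0010 shift now-axes [0.0001 0.0379 0.    ] shift after turn [ 0.      0.0379 -0.    ] tilt [-0.0018  0.0009  0.001 ]
tester xy [ 0.0953 -0.0216  0.0184]
```

```bash
python3 -m crank '0 -.008 0 .0018 -.0009 0 1; 0 -.007 0 0 0 0 1; 0 0 0 0 0 0 1; 0 0 0 0 0 0 1'
python3 - <<'E'
from meas import *
st()
o=readout.get_obs(); Rz=R.from_euler('z',-13.43,degrees=True).as_matrix(); d=Rz@(o['eef_pos']-[.5043,-.1384,0]); print('tester xy',d.round(4))
im,c=snap('wrist','w22'); im=im[:,:,::-1].copy()
cc=dict(c,eye=Rz@(np.array(c['eye'])-[.5043,-.1384,0]),rotation=Rz@rot(c))
# rectified scale strip on base top, 0.2 mm/px, x 60..90mm, y +70..-70
S=.0002;H,W=150,700
g=np.array([[.092-i*S,.070-j*S,.0285] for i in range(H) for j in range(W)]); q=proj(cc,g).astype(np.float32).reshape(H,W,2)
w=cv2.remap(im,q[...,0],q[...,1],cv2.INTER_CUBIC); cv2.imwrite('pics/strip.png',w)
hv=cv2.cvtColor(w,cv2.COLOR_BGR2HSV); y=cv2.inRange(hv,(20,110,90),(36,255,255)); r=cv2.inRange(hv,(0,120,90),(8,255,255))|cv2.inRange(hv,(172,120,90),(180,255,255))
v,u=np.nonzero(y); 
for i in range(0,H,10): 
    k=np.nonzero(y[i])[0]; kr=np.nonzero(r[i])[0]; print(i,round(.092-i*S,4),'yel',(len(k),round(70-.2*k.mean(),2)) if len(k) else '', 'red',(len(kr),round(70-.2*kr.mean(),2)) if len(kr) else '')
gr=cv2.cvtColor(w,cv2.COLOR_BGR2GRAY).astype(float)
for i in (70,80,85,90,95,100,110):
    p=gr[i-2:i+3].mean(0); t=[round(70-.2*k,1) for k in range(2,W-2) if p[k]<p[k-1] and p[k]<=p[k+1] and p[k]<.7*np.median(p)]; print(i,t)
E
```

```text
clock: 21.53
eef_pos: [0.5976, -0.1191, 0.0184]
tool_rot: [0.993, 0.118, -0.0, 0.0]
ft_force: [-0.9, -1.2, -1.0]
grip_width: 0.0108
21.53 [ 0.5976 -0.1191  0.0184] [-0.9  -1.2  -0.99] 0.0108
tester xy [ 0.0952 -0.0029  0.0184]
0 0.092 yel (60, np.float64(-2.9)) red 
10 0.09 yel (62, np.float64(-2.9)) red 
20 0.088 yel (64, np.float64(-2.9)) red 
30 0.086 yel (66, np.float64(-2.9)) red (10, np.float64(59.9))
40 0.084 yel (67, np.float64(-3.0)) red (9, np.float64(59.8))
50 0.082 yel (67, np.float64(-3.0)) red (9, np.float64(59.8))
60 0.08 yel (68, np.float64(-2.9)) red (10, np.float64(59.9))
70 0.078 yel (67, np.float64(-3.0)) red (10, np.float64(59.9))
80 0.076 yel (68, np.float64(-2.9)) red (9, np.float64(59.8))
90 0.074 yel (68, np.float64(-2.9)) red (9, np.float64(59.8))
100 0.072 yel (66, np.float64(-2.9)) red (5, np.float64(60.4))
110 0.07 yel  red 
120 0.068 yel  red 
130 0.066 yel  red 
140 0.064 yel  red 
70 [60.4, 59.4, 48.2, 46.4, 45.0, 43.4, 40.8, 40.2, 30.0, 25.0, 23.8, 22.6, 21.6, 21.0, 20.6, 18.2, 15.8, 13.0, 11.2, 10.4, 10.0, 8.6, 5.8, 4.2, -10.2, -11.6, -14.6, -15.4, -
[... 333 characters left out ...]
.6, -29.8, -30.4, -31.8, -42.8, -57.2, -59.8, -60.4]
85 [37.2, 30.2, 29.6, 27.0, 18.4, 15.2, 13.4, 11.4, 10.2, 8.0, 7.6, 4.2, -10.2, -13.4, -14.4, -15.0, -15.4, -17.8, -19.4, -20.6, -21.6, -23.2, -24.4, -25.2, -27.6, -28.2, -29.2, -30.6, -31.6, -32.8, -42.6, -60.6]
90 [37.2, 30.4, 28.4, 26.6, 24.8, 24.2, 22.4, 21.8, 20.2, 19.0, 17.8, 17.2, 16.4, 15.8, 14.2, 12.6, 10.8, 9.0, 8.0, 4.2, -10.2, -13.2, -13.6, -15.2, -16.8, -17.6, -19.6, -21.0, -21.6, -22.4, -22.8, -24.6, -25.4, -25.8, -26.4, -28.2, -29.2, -29.6, -30.4, -31.6, -32.2, -34.8, -36.0, -42.8, -61.2]
95 [37.2, 33.2, 4.2, -10.2, -38.4, -39.4, -40.4, -42.8, -62.8]
100 [36.0, 7.0, 4.2, -41.4, -42.0, -64.4]
110 [61.8, 7.2, 4.0, -9.8, -68.0]
```

```bash
python3 -m crank '0 .0016 0 0 0 0 1; 0 0 0 0 0 0 1; 0 0 0 0 0 0 1'
python3 - <<'E'
from meas import *
st()
for k in range(3):
    viewer.camera('wrist'); o=readout.get_obs(); Rz=R.from_euler('z',-13.43,degrees=True).as_matrix(); d=Rz@(o['eef_pos']-[.5043,-.1384,0]); print('tester xy',d.round(4))
plan(.5976,-.1191,.0184,13.43)
E
```

```text
clock: 21.83
eef_pos: [0.5978, -0.1199, 0.0184]
tool_rot: [0.993, 0.118, -0.001, -0.001]
ft_force: [0.2, 0.9, -0.9]
grip_width: 0.0107
21.83 [ 0.5978 -0.1199  0.0184] [ 0.21  0.94 -0.9 ] 0.0107
tester xy [ 0.0952 -0.0037  0.0184]
tester xy [ 0.0952 -0.0037  0.0183]
tester xy [ 0.0952 -0.0037  0.0184]
yaw0 13.54 turn(tool z) rad 0.0020 shift now-axes [ 0.     -0.0008 -0.    ] shift after turn [ 0.     -0.0008 -0.    ] tilt [ 0.0022 -0.0008 -0.002 ]
```

```bash
python3 -m crank '0 .0013 0 -.001 0 0.001 1; 0 0 0 0 0 0 1; 0 0 0 0 0 0 1'
python3 - <<'E'
from meas import *
st()
o=readout.get_obs(); Rz=R.from_euler('z',-13.43,degrees=True).as_matrix(); d=Rz@(o['eef_pos']-[.5043,-.1384,0]); print('tester xy',d.round(4))
E
```

```text
clock: 22.23
eef_pos: [0.5981, -0.1212, 0.0184]
tool_rot: [0.993, 0.117, -0.0, -0.001]
ft_force: [-0.5, 0.8, -0.7]
grip_width: 0.0104
22.23 [ 0.5981 -0.1212  0.0184] [-0.46  0.8  -0.75] 0.0104
tester xy [ 0.0952 -0.005   0.0184]
```

```bash
python3 -m crank '0 -.0006 0 0 0 0 1; 0 0 0 0 0 0 1; 0 0 0 0 0 0 1'
python3 - <<'E'
from meas import *
st()
o=readout.get_obs(); Rz=R.from_euler('z',-13.43,degrees=True).as_matrix(); d=Rz@(o['eef_pos']-[.5043,-.1384,0]); print('tester xy',d.round(5))
E
```

```text
clock: 22.48
eef_pos: [0.5981, -0.1212, 0.0184]
tool_rot: [0.993, 0.117, -0.0, -0.0]
ft_force: [0.4, -0.0, -1.2]
grip_width: 0.0105
22.48 [ 0.5981 -0.1212  0.0184] [ 0.42 -0.04 -1.24] 0.0105
tester xy [ 0.09523 -0.00503  0.01838]
```

```bash
python3 -m crank '0 -.001 0 0 0 0 1; 0 0 0 0 0 0 1; 0 0 0 0 0 0 1'
python3 - <<'E'
from meas import *
st()
o=readout.get_obs(); Rz=R.from_euler('z',-13.43,degrees=True).as_matrix(); d=Rz@(o['eef_pos']-[.5043,-.1384,0]); print('tester xy',d.round(5))
E
```

```text
clock: 22.73
eef_pos: [0.598, -0.1207, 0.0184]
tool_rot: [0.993, 0.117, -0.0, 0.0]
ft_force: [0.4, -0.4, -2.0]
grip_width: 0.0107
22.73 [ 0.598  -0.1207  0.0184] [ 0.44 -0.44 -2.05] 0.0107
tester xy [ 0.09526 -0.00458  0.01841]
```

At -4.58 mm the tell-tale shows 9.24 N. Release, rise straight up, and check.

```bash
python3 -m crank '0 0 0 0 0 0 .1; 0 0 0 0 0 0 .1; 0 0 0 0 0 0 .1; 0 0 0 0 0 0 .1; 0 0 -.006 0 0 0 .1; 0 0 -.015 0 0 0 .1; 0 0 -.02 0 0 0 .1; 0 0 -.03 0 0 0 .1; 0 0 -.03 0 0 0 .1; 0 0 -.03 0 0 0 .1; 0 0 0 0 0 0 .1; 0 0 0 0 0 0 .1'
python3 - <<'E'
from meas import *
st(); plan(.6,-.13,.2,13.43)
Rz=R.from_euler('z',-13.43,degrees=True).as_matrix()
im,c=snap('wrist','w23'); im=im[:,:,::-1].copy(); cc=dict(c,eye=Rz@(np.array(c['eye'])-[.5043,-.1384,0]),rotation=Rz@rot(c))
S=.0002;H,W=150,700
g=np.array([[.092-i*S,.070-j*S,.0285] for i in range(H) for j in range(W)]); q=proj(cc,g).astype(np.float32).reshape(H,W,2)
w=cv2.remap(im,q[...,0],q[...,1],cv2.INTER_CUBIC)
hv=cv2.cvtColor(w,cv2.COLOR_BGR2HSV); y=cv2.inRange(hv,(20,110,90),(36,255,255)); r=cv2.inRange(hv,(0,120,90),(8,255,255))|cv2.inRange(hv,(172,120,90),(180,255,255))
for i in range(0,H,10): 
    k=np.nonzero(y[i])[0]; kr=np.nonzero(r[i])[0]; print(round(.092-i*S,4),'yel',(len(k),round(70-.2*k.mean(),2)) if len(k) else '', 'red',(len(kr),round(70-.2*kr.mean(),2)) if len(kr) else '')
print('dial',force(im,c))
h=cv2.cvtColor(im,cv2.COLOR_BGR2HSV);m=cv2.inRange(h,(88,100,40),(125,255,255));n,l,s,ce=cv2.connectedComponentsWithStats(m);k=1+np.argmax(s[1:,4]);print('blue',s[k],(Rz@(at_z(c,*ce[k],.115)-[.5043,-.1384,0])).round(4))
t,ct=snap('top','t23'); s_,cs=snap('scene','s23'); t=t[:,:,::-1].copy(); S_=s_[:,:,::-1].copy()
for n_,I,C in (('top',t,ct),('scene',S_,cs)):
    h=cv2.cvtColor(I,cv2.COLOR_BGR2HSV);m=cv2.inRange(h,(95,110,60),(125,255,255)); n,l,s,ce=cv2.connectedComponentsWithStats(m)
    print(n_,'expected cap px',proj(C,[.5043,-.1384,.118]).round(1),[ (ce[k].round(1).tolist(),int(s[k,4])) for k in range(1,n) if s[k,4]>30])
a=cv2.absdiff(t,load('t0')[0]).max(2); p=load('t0')[0]
for nm,(u,v) in dict(load=(145,163),p1=(120,190),p2=(127,252),br=(96,206),tape=(389,250),drv=(402,175)).items(): print(nm,round(a[v-20:v+20,u-20:u+20].mean(),1))
E
```

```text
clock: 23.73
eef_pos: [0.5973, -0.1206, 0.158]
tool_rot: [0.993, 0.117, -0.001, 0.0]
ft_force: [0.1, 0.5, -1.1]
grip_width: 0.0384
23.73 [ 0.5973 -0.1206  0.158 ] [ 0.07  0.51 -1.11] 0.0384
yaw0 13.41 turn(tool z) rad -0.0004 shift now-axes [ 0.0004  0.0097 -0.042 ] shift after turn [ 0.0004  0.0097 -0.042 ] tilt [-0.0002 -0.0012  0.0004]
0.092 yel (68, np.float64(-4.5)) red 
0.09 yel (68, np.float64(-4.5)) red 
0.088 yel (63, np.float64(-4.6)) red 
0.086 yel (66, np.float64(-4.7)) red (7, np.float64(59.8))
0.084 yel (66, np.float64(-4.5)) red (6, np.float64(59.9))
0.082 yel (64, np.float64(-5.1)) red (6, np.float64(60.1))
0.08 yel (47, np.float64(-4.0)) red (6, np.float64(60.3))
0.078 yel (11, np.float64(-4.8)) red (9, np.float64(59.8))
0.076 yel  red (5, np.float64(59.6))
0.074 yel  red (6, np.float64(59.7))
0.072 yel  red (9, np.float64(60.2))
0.07 yel  red 
0.068 yel  red 
0.066 yel  red 
0.064 yel  red 
dial (np.float64(0.18), np.float64(47.5), 490)
blue [ 232  299   40   33 1082] [ 0.0057 -0.0006  0.115 ]
top expected cap px [[301.8 189.8]] []
scene expected cap px [[214.3 170.7]] []
load 33.6
p1 38.7
p2 37.8
br 38.1
tape 31.3
drv 38.6
```

The tell-tale is at -4.5 to -4.8 mm (9.2–9.25 N), the dial is at zero and the spring is standing. A last numeric check that the bystanders stayed put, then hand in.

```bash
python3 - <<'E'
from meas import *
a,_=load('t0'); b,_=load('t23'); g=lambda x:cv2.createCLAHE(2,(8,8)).apply(cv2.cvtColor(x,cv2.COLOR_BGR2GRAY))
A,B=g(a),g(b)
for nm,(u,v,r) in dict(load=(145,163,14),p1=(120,190,12),p2=(127,252,12),br=(96,206,12),tape=(389,250,26),drv=(402,175,44)).items():
    t=A[v-r:v+r,u-r:u+r]; w=B[v-r-10:v+r+10,u-r-10:u+r+10]; m=cv2.matchTemplate(w,t,cv2.TM_CCOEFF_NORMED); _,s,_,l=cv2.minMaxLoc(m); print(nm,'shift px',l[0]-10,l[1]-10,round(s,2))
st(); print(order.job_done())
E
```

```text
load shift px 0 0 0.99
p1 shift px 0 0 1.0
p2 shift px 0 0 1.0
br shift px 0 0 1.0
tape shift px 0 0 0.98
drv shift px 0 0 0.97
23.88 [ 0.5965 -0.1205  0.1561] [ 0.52 -0.2  -0.73] 0.0381
the job is handed in; nothing more can be done
None
```

I stood the blue-capped spring in the cup and pressed its cap level with the red marker. I held it there for about 1.3 s, let it up, and set the yellow tell-tale to the force I read, 9.25 N. The job was handed in at 23.9 s.

**Level:** the cap top was at about 105.2–105.4 mm. The marker tip measured 105.1 mm from the wrist camera at the press and 105.0–105.7 mm from the earlier views, so the match is good to well under a millimetre.

**Force:** the dial averaged 9.26 N over 26 pictures during the hold. The wrist sensor gave 9.16 N raw, about 9.4 N after taking off its zero. The plate stayed far below 20 N.

**Final state:** the tell-tale stands at -4.5 to -4.8 mm on the scale, which is 9.2–9.25 N. The dial read 0.18 N at the end, zero within its scatter, and the fingers were clear. The spring was standing free in the cup when I let go. In the last wrist picture its cap was only partly visible, and the top and scene colour checks failed to pick it up. The load, tape, screwdriver and look-alikes showed no shift.

**What went wrong along the way:**
- **First grasp:** it closed on air above the cap, because the fingertips sit about 35 mm higher than the stated tool geometry implies. I went lower using the camera.
- **Carry to the tester:** the arm sank and tilted partway. The wrist force stayed under 1 N when I checked, and I corrected it before lowering the spring.
- **Base fit:** using the given base size put the marker about 3.5 mm too high. The scale ticks agreed with the raw camera calibration, so I used that instead.

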